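Put the wide dough scraper away in its block

TASK

Lift the wider of the two hanging dough scrapers up and off its hook and stand it, blade down and fully home, in the slot of the wooden block, then let go. Carry it there in the gripper, ease it in gently without forcing or dropping it, and leave the narrow scraper on its hook and everything else where it is.

Things in the scene. Friction and masses are not known exactly. Their poses are not given: they have to be found in the camera images.
- wide_scraper: The wide dough scraper, about 240 g, hanging freely by its wire loop. Origin: middle of the wire at the loop's peak. z up along the tool, y along the handle, x through the thickness; same from both sides. Loop of 6 mm wire, y +-28, z +3 to -45 mm. Wooden handle bar 140 (y) x 22 (x) mm, z -45 to -69. Steel blade 140 wide, 4 mm thick, z -69 to -149. Swings and turns when touched.
- wide_handle (a point): The middle of the wide scraper's handle, 57 mm below the loop's peak; axes as the scraper. The hook and loop stand over this middle: from above only the handle's ends, more than 30 mm from the middle, are free, best taken with the gripper leaning outwards.
- wide_blade_edge (a point): The middle of the lower edge of the wide scraper's blade, 149 mm below the loop's top; axes as the scraper.
- narrow_scraper: The narrow dough scraper, made like the wide one, but handle and blade only 85 mm wide. Origin and axes likewise. It hangs on the other hook and stays there.
- rack: Steel utensil rack, fixed. Origin on the table under the middle of its rail. Rail 14 mm thick at z 270 mm, along the rack's y from -180 to +180 mm, a post under each end on a foot 12 mm high, x -120 to +80 mm. Two hooks of 8 mm rod point along the rack's -x, dipping to a valley at x -100 mm and rising 20 mm to a tip at x -118 mm, z 279 mm.
- hook_left (a point): Valley of the hook at the rack's y = +100 mm (upper face of the rod, where a loop hangs). To come free a loop must be raised about 25 mm, then drawn along the rack's -x past the tip.
- hook_right (a point): Valley of the hook at the rack's y = -100 mm.
- block: The block's aluminium base plate, fixed, 104 (x) by 196 (y) by 12 mm high; origin under its centre, on the table. On it is clamped the slotted wooden part, 66 mm (x) by 186 mm (y), top 70 mm above the table, parallel to the plate and centred in y, but off-centre in x by up to 10 mm either way: this offset is not reported and must be seen or felt.
- block_top (a point): A point 70 mm above the base plate's origin, at the height of the wooden part's top; axes as the block. In the middle of the wooden part is one straight slot, 148 mm long (y), 6 mm wide (x), without chamfer, its floor 15 mm above the table (55 mm deep). With the blade home the handle's underside is 25 mm above the wood.
- bowl: Steel mixing bowl, loose, 170 mm across, 70 mm high; origin under its centre. Bystander.
- jar: Closed jar, loose, 72 mm across, 100 mm high; origin under its centre. Bystander.
- cup: White plastic cup, loose, 80 mm across, 85 mm high; origin under its centre. Bystander.
- sieve: White dusting sieve with a handle, loose, lying flat, 100 mm across and 34 mm high; handle to -x as far as 168 mm; origin under the basket's centre. Bystander.
- palette_knife: Palette knife, loose, 200 mm long, lying along its x; origin under its middle. Bystander.
- bottle: Clear bottle, loose, 66 mm across, 200 mm high; origin under its centre. Bystander.
Things that resemble listed ones, but are neither listed nor needed, are in the scene too. Leave any black look-alike of the block alone.

How it is judged:
By the outcome, as a careful person would: the job done as asked, in the order asked, and still so for the second after the job is handed in, with the robot touching nothing.
It also fails if it takes over 61 s, if anything falls off the work surface, if the arm or the gripper's body presses on something with over 40 N, if the wrist force passes 120 N, or if a joint passes its speed limit or range.

ROBOT

A 6-joint arm with a two-finger parallel gripper is mounted at the origin on the work surface. World frame = base frame: x ahead of the robot, y to its left, z up, the work surface at z = 0. Lengths are in mm, angles in rad, forces in N, time in s.
With the tool pointing down it reaches from about 275 to 850 mm from the base axis. Payload 5.2 kg.
Tool frame: the origin (TCP) lies on the centre line of the jaws, within the pads' length; the fingertips stand ctrl.nose_length ahead of it and the grasp point (between the pads) lies 6 mm ahead of it (ctrl.nose_length is the distance from the TCP to the fingertips, in mm); z points along the fingers, y is the direction in which the jaws open and shut (so a half turn about z gives the same grasp; the last joint's range is limited). The gripper opens to 85 mm and grips with 20 to 120 N. Pads are 22 mm wide; open, the fingers measure 114 mm over their backs; the gripper's body (76 mm by 85 mm) begins 54 mm behind the grasp point. The pads swing forward as they close: fully open they stand 13 mm farther back than shut.
Start: joints at [-1.408, 0.259, 1.535, -0, 1.348, -0.203], TCP at [196.754, -513.608, 256.31] pointing down, gripper open.
Joint ranges: [-3.14, 3.14], [-0.91, 2.08], [0.19, 2.58], [-1.22, 4.36], [0.22, 2.71], [-3.12, 3.12]. Speed limits (rad/s): [2.57, 2.57, 3.14, 3.14, 3.14, 3.14].

INTERFACE

Orientations are given as a unit quaternion [x, y, z, w].
In Python, from bench import ctrl gives the robot as it stands.
- The arm moves only by the tool step_arm, never from a script. Its arguments are lists of equal length, an entry for each row: "gripper": the gripper's target within -1 to 1 (fully open at 1, half-way at 0, shut at -1); "travel": the shift along the tool's x, y, z in cm, a list of three; "rot": the turn, a rotation vector about the tool's x, y, z in degrees, a list of three. A call has exactly 10 rows; each row is the pose to reach, as a shift and turn from the pose commanded when the call began, along the tool's axes at that moment; what a row does not reach only later rows make up. A row lasts 1/8 s, in which the tool goes at most 62.5 mm and 10.7 degrees, less where a joint would pass 70% of its speed; a pose out of reach is approached as far as the arm can. A call with a gripper value outside its range is refused whole. The fingers move at their own pace and stop on an object; the grip force is fixed at half the most. Time passes only in rows, so rows that repeat a pose let the fingers close, or fill a call up. It gives the time, the measured TCP pose, the force and the opening at its end, in the units of the state.
- ctrl.sense(): the state, without advancing time (a new reading comes with each control period).
- ctrl.grab_frame(name): name is "side" or "top"; returns the picture (384x512x3 uint8, red, green, blue); there is no depth.
- ctrl.get_calibration(name): a dict with "vfov" (degrees; the focal length in pixels is half the picture's height over the tangent of half this angle, whatever the lens; pixels are square), "cx", "cy" (the principal point, pixels), "xyz" and "orientation" of the camera in the world. Camera axes: x right, y up, looking along -z (the intrinsics and any distortion apply to the point x, -y, -z); pixel columns grow to the right and rows downward; lengths in mm; the calibration is good to about 2 mm. A picture is of the moment at which its call begins. get_calibration takes no time and is no camera call.
- ctrl.job_done(): hands the job in, once; it reports no verdict.
The state is a dict: "time_s": time; "joints": joint angles; "joint_vel": joint speeds; "effort": joint torques, N m; "tool_pos": TCP position; "orientation": TCP orientation; "wrist_force": force on the tool from outside, world axes, zero at the start; "wrist_torque": the same for the moment, N m; "finger_gap": finger opening in mm.
Only numpy, scipy, OpenCV 4.12 (cv2) and the standard library are available. Lean on these libraries where they do the work, as an engineer would, in place of code of your own. Each camera call takes 0.05 s, during which the arm holds its last target.

## Working session

There is one attempt and no reset: what is moved stays moved. The work goes in short steps, Python scripts to look and compute and a tool call to move; the robot and the scene stay as the last step left them, time stands still between calls to the robot, and variables do not carry over. Pictures are saved under pics/ and viewed, and the job is handed in when it is done.

Besides the shell and the picture viewer there is one more tool, called after "Request:" by a JSON object that holds its "fn" and its "kwargs". step_arm: Moves the arm, as the interface text tells. Its arguments: {"type":"object","properties":{"gripper":{"type":"array"},"travel":{"type":"array"},"rot":{"type":"array"}},"required":["gripper","travel","rot"]}

```bash
ls; mkdir -p pics; python3 - <<'E'
from bench import ctrl
import cv2
print(ctrl.sense(), ctrl.nose_length)
for n in("side","top"):
    print(n,ctrl.get_calibration(n))
    cv2.imwrite(f"pics/{n}0.png",ctrl.grab_frame(n)[:,:,::-1])
E
```

```text
pics
{'time_s': 0.0, 'joints': array([-1.40778160e+00,  2.59346345e-01,  1.53608986e+00, -1.26054851e-05,
        1.34799929e+00, -2.02769781e-01]), 'joint_vel': array([-1.31807453e-03, -7.45066411e-05,  1.74552986e-04, -1.09023237e-03,
       -2.16110946e-03, -1.86620104e-04]), 'effort': array([-3.65661754e-04, -4.46032298e+01, -2.90571839e+01, -2.96468024e-04,
        1.15526628e-02,  1.26746954e-05]), 'tool_pos': array([ 196.67820495, -513.11165912,  255.47013087]), 'orientation': array([ 9.83321108e-01,  1.81875645e-01,  1.21699224e-05, -9.21362028e-04]), 'wrist_force': array([-0.63625188,  0.44633033, -0.77195654]), 'wrist_torque': array([-0.02505069, -0.00907137, -0.00089888]), 'finger_gap': 85.45387493860396} 25.0
side {'vfov': 47.12116840007598, 'cx': 263.534119375972, 'cy': 194.55504778039014, 'xyz': array([ 270.22245868,  800.82261251, 1134.98039525]), 'orientation': array([-0.04422757,  0.35150484,  0.93042951, -0.09375069])}
top {'vfov': 48.894758458305944, 'cx': 255.77671141566466, 'cy': 191.00360573783956, 'xyz': array([ 257.11027482,  -37.69130511, 1648.0638677 ]), 'orientation': array([ 0.0507338 , -0.03466223, -0.70028402,  0.71121509])}
```

View pics/side0.png

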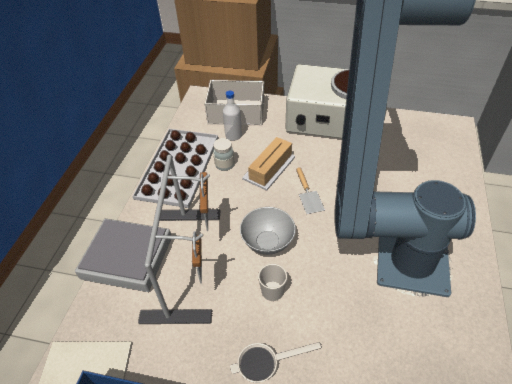

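View pics/top0.png

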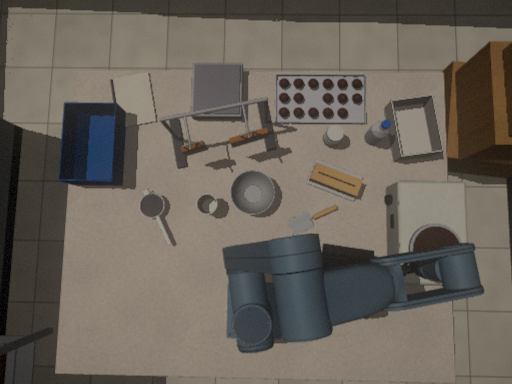

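```bash
cat > h.py <<'E'
import numpy as np,cv2
from scipy.spatial.transform import Rotation as R
from scipy.optimize import least_squares
from bench import ctrl
C={n:ctrl.get_calibration(n) for n in("side","top")}
def proj(n,p):
    c=C[n];f=192/np.tan(np.radians(c['vfov'])/2)
    q=R.from_quat(c['orientation']).inv().apply(np.atleast_2d(p)-c['xyz'])
    return np.c_[c['cx']+f*q[:,0]/-q[:,2],c['cy']-f*q[:,1]/-q[:,2]]
def onz(n,uv,z):
    c=C[n];f=192/np.tan(np.radians(c['vfov'])/2)
    uv=np.atleast_2d(uv)
    d=R.from_quat(c['orientation']).apply(np.c_[(uv[:,0]-c['cx'])/f,-(uv[:,1]-c['cy'])/f,-np.ones(len(uv))])
    return c['xyz']+d*((z-c['xyz'][2])/d[:,2])[:,None]
def tri(s,t):
    r=least_squares(lambda p:np.r_[proj('side',p)[0]-s,proj('top',p)[0]-t],[400,0,100.])
    return r.x,np.abs(r.fun).max()
def crop(src,dst,x0,y0,x1,y1,k):
    im=cv2.imread(src)[y0:y1,x0:x1]
    cv2.imwrite(dst,cv2.resize(im,None,fx=k,fy=k,interpolation=cv2.INTER_CUBIC))
E
python3 - <<'E'
from h import *
crop('pics/side0.png','pics/s_rack.png',130,140,230,240,6)
crop('pics/top0.png','pics/t_rack.png',150,85,290,185,5)
crop('pics/side0.png','pics/s_blk.png',230,120,330,200,7)
crop('pics/top0.png','pics/t_blk.png',290,140,390,215,7)
E
```

```text
(no output)
```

View pics/s_rack.png

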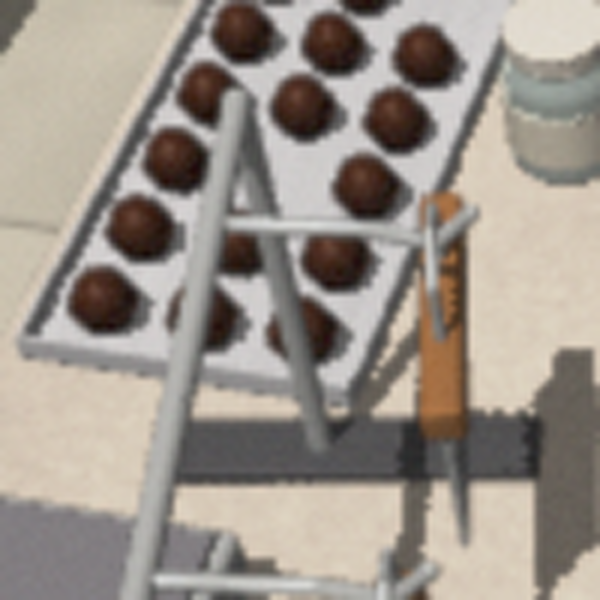

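View pics/t_rack.png

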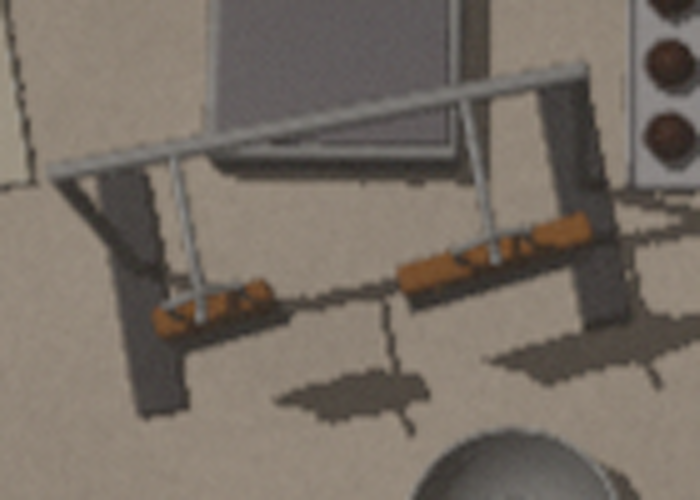

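View pics/s_blk.png

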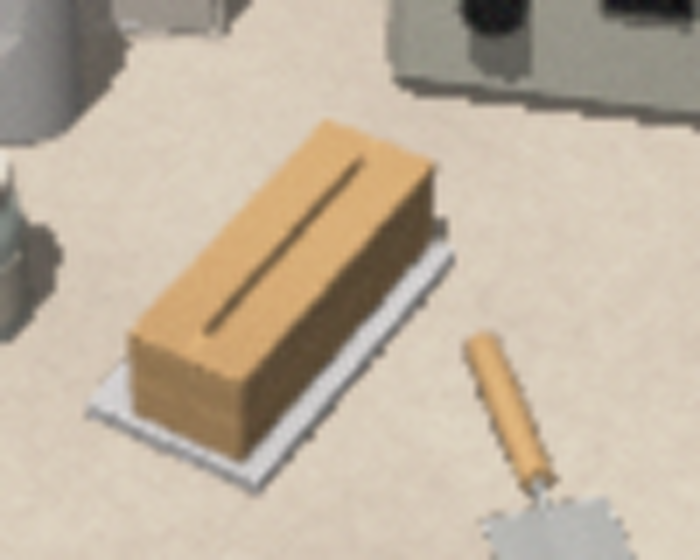

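View pics/t_blk.png

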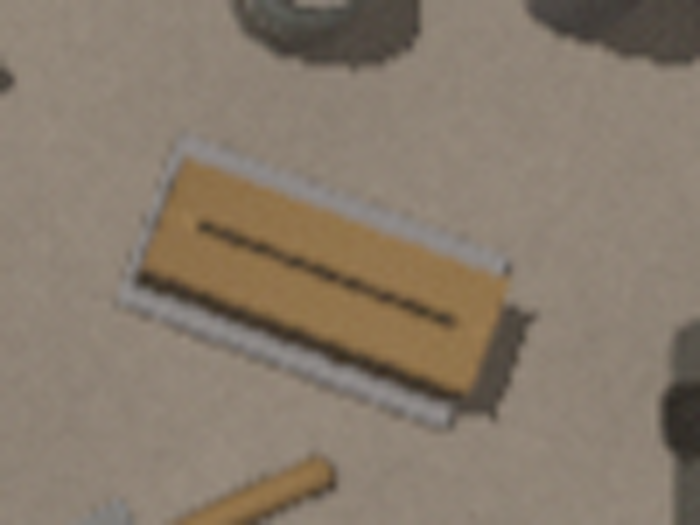

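```bash
python3 - <<'E'
from h import *
np.set_printoptions(precision=1,suppress=True)
S=lambda u,v:np.array([230+(u+.5)/7-.5,120+(v+.5)/7-.5]); T=lambda u,v:np.array([290+(u+.5)/7-.5,140+(v+.5)/7-.5])
for nm,s,t in [("w+y+x",(130,335),(188,155)),("w-y+x",(325,120),(508,270)),("w-y-x",(433,163),(468,396)),("w+y-x",(243,382),(138,275)),("slot+",(208,330),(200,225)),("slot-",(362,160),(455,322)),
 ("plate+y-x",(258,490),(120,297)),("plate-y-x",(455,255),(450,423))]:
    p,e=tri(S(*s),T(*t)); print(nm,p,e)
    print("   onz", onz('top',T(*t),70 if nm[0]!='p' else 12)[0],onz('side',S(*s),70 if nm[0]!='p' else 12)[0])
S=lambda u,v:np.array([130+(u+.5)/6-.5,140+(v+.5)/6-.5]); T=lambda u,v:np.array([150+(u+.5)/5-.5,85+(v+.5)/5-.5])
for nm,s,t in [("rail+y",(0,0),(52,170)),("rail-y",(234,95),(586,70)),("tipR",(475,210),(497,260)),("loopTop",(432,240),(494,247)),("h-y mid top",(443,198),(588,225)),("h+y mid top",(444,408),(404,277))]:
    p,e=tri(S(*s),T(*t)); print(nm,p,e)
for z in (268.5-57+12,215,275): print(z,[onz('top',T(*t),z)[0] for t in [(404,279),(589,226)]])
E
```

```text
w+y+x [ 560.3 -228.    70.7] 0.7690039026919635
   onz [ 563.4 -227.9   70. ] [ 558.1 -228.5   70. ]
w-y+x [ 497.8 -398.5   73.5] 1.1893718010128964
   onz [ 502.8 -399.1   70. ] [ 494.2 -402.1   70. ]
w-y-x [ 433.5 -376.3   73.1] 0.15416875684996967
   onz [ 434.5 -376.9   70. ] [ 433.5 -379.7   70. ]
w+y-x [ 495.9 -200.2   78. ] 0.0862130835625976
   onz [ 497.4 -201.    70. ] [ 497.3 -207.7   70. ]
slot+ [ 521.9 -233.7   75.7] 0.5950503097402873
   onz [ 525.1 -234.3   70. ] [ 521.4 -239.1   70. ]
slot- [ 471.  -369.4   75.3] 0.6637075358606808
   onz [ 474.3 -370.5   70. ] [ 469.7 -375.1   70. ]
plate+y-x [ 491.3 -197.8    5.3] 0.8554564948296957
   onz [ 493.7 -197.    12. ] [ 487.4 -191.8   12. ]
plate-y-x [ 422.9 -380.4    7. ] 0.8743019357302728
   onz [ 425.8 -379.3   12. ] [ 419.1 -375.    12. ]
rail+y [621.7 251.4 593.3] 19.409618421047412
rail-y [737.7 -36.9 272.5] 0.09363560292489126
tipR [602.2  20.1 278.8] 0.763238647844048
loopTop [620.9  23.8 258.3] 0.5680968541844322
h-y mid top [643.3 -40.1 218.1] 0.6998020985161872
h+y mid top [604.3  86.9 217.3] 0.9393802398100206
223.5 [array([604.7,  86.8, 223.5]), array([643.6, -40.4, 223.5])]
215 [array([606.7,  87.6, 215. ]), array([645.9, -40.4, 215. ])]
275 [array([592.1,  82.3, 275. ]), array([629.6, -40.3, 275. ])]
```

```bash
python3 - <<'E'
from h import *
np.set_printoptions(precision=1,suppress=True)
print(tri((298,68),(463,182)),tri((287,101),(391,184)), tri((287,128),(388,186)))
print("jar",tri((223,145),(336,128)),"bowl",onz('top',(253,194),70),"bottle",tri((230,95),(386,125)))
# fit wood top: x,y,yaw
S=lambda u,v:np.array([230+(u+.5)/7-.5,120+(v+.5)/7-.5]); T=lambda u,v:np.array([290+(u+.5)/7-.5,140+(v+.5)/7-.5])
L=[((33,93),(130,335),(188,155)),((33,-93),(325,120),(508,270)),((-33,-93),(433,163),(468,396)),((-33,93),(243,382),(138,275)),((0,74),(208,330),(200,225)),((0,-74),(362,160),(455,322))]
def pts(p): 
    c,s=np.cos(p[2]),np.sin(p[2]); return np.array([[p[0]+c*a[0][0]-s*a[0][1],p[1]+s*a[0][0]+c*a[0][1],p[3]] for a in L])
s=np.array([S(*a[1]) for a in L]);t=np.array([T(*a[2]) for a in L])
def f(p,w=(1,1)): q=pts(p); return np.r_[w[0]*(proj('side',q)-s).ravel(),w[1]*(proj('top',q)-t).ravel()]
for w in ((1,1),(1,0),(0,1)):
  r=least_squares(lambda p:np.r_[f(p,w),(p[3]-70)*(w!=(1,1))],[500,-300,-.35,70]);print(w,r.x,np.degrees(r.x[2]),abs(r.fun).max())
E
```

```text
(array([ 475.8, -736.1,  150.2]), np.float64(1.7214003262890287)) (array([ 467.5, -473.6,  180.1]), np.float64(0.30268049402803854)) (array([ 475.4, -507.1,   28.7]), np.float64(1.199483981487731))
jar (array([ 676.1, -300.2,   92.1]), np.float64(3.339470255569836)) bowl [[437.   10.1  70. ]] bottle (array([ 674. , -457.8,  190.1]), np.float64(0.15134814657949391))
(1, 1) [ 496.7 -301.1   -0.3   74.2] -19.951297720194283 1.6312716898798953
(1, 0) [ 495.7 -305.6   -0.4   70. ] -20.211951106526115 0.6189611341156649
(0, 1) [ 499.6 -301.6   -0.3   70. ] -19.81919785831855 0.9871709616933799
```

```bash
cat >> h.py <<'E'
import json,os
np.set_printoptions(precision=2,suppress=True)
def cmd():  # tracked commanded pose
    if os.path.exists('cmd.json'):
        d=json.load(open('cmd.json'));return np.array(d['p']),R.from_quat(d['q'])
    return np.array([196.754,-513.608,256.31]),R.from_quat(ctrl.sense()['orientation'])
def setcmd(p,r): json.dump({'p':list(map(float,p)),'q':list(map(float,r.as_quat()))},open('cmd.json','w'))
def sent(travel,rot):  # record last row of the call
    p,r=cmd(); setcmd(p+r.apply(np.array(travel)*10.), r*R.from_rotvec(np.radians(rot)))
def need(p,r):
    p0,r0=cmd(); return r0.inv().apply(np.array(p)-p0)/10, np.degrees((r0.inv()*r).as_rotvec())
def meas():
    s=ctrl.sense(); return s['tool_pos'],R.from_quat(s['orientation'])
def toolR(yaw,lean): # tool y along local x dir at yaw; body leans to local -y by lean (deg)
    a,l=np.radians(yaw),np.radians(lean)
    xd=np.array([np.cos(a),np.sin(a),0]);yd=np.array([-np.sin(a),np.cos(a),0]);zd=np.array([0,0,1.])
    z=-np.cos(l)*zd+np.sin(l)*yd; return R.from_matrix(np.c_[np.cross(xd,z),xd,z])
def stat():
    s=ctrl.sense();p,r=cmd();pm,rm=meas()
    print('t',s['time_s'],'p',pm,'err',pm-p,'rot err deg',np.degrees((r.inv()*rm).magnitude()),'F',s['wrist_force'],'T',s['wrist_torque'],'gap',s['finger_gap'],'j',s['joints'])
E
python3 - <<'E'
from h import *
r=toolR(17.1,28); z=r.as_matrix()[:,2]
g=np.array([624,23.5,205])+52*np.array([.294,-.956,0])
tcp=g-6*z; print(g,tcp,z)
print(need(tcp-110*z+[0,0,30],r), need(tcp-110*z,r))
E
```

```text
[639.29 -26.21 205.  ] [640.12 -28.9  210.3 ] [-0.14  0.45 -0.88]
(array([ 58.4 , -24.26,  -8.05]), array([ 20.95,  22.39, -84.29])) (array([ 58.4 , -24.26,  -5.05]), array([ 20.95,  22.39, -84.29]))
```

Request:
{"fn": "step_arm", "kwargs": {"gripper": [1,1,1,1,1,1,1,1,1,1], "travel": [[5,-2,-8],[11,-4.5,-8],[17,-7,-8],[23,-9.5,-8],[29,-12,-8],[35,-14.5,-8],[41,-17,-8],[47,-19.5,-8],[53,-22,-8],[58.4,-24.3,-8]], "rot": [[2,2,-8],[4,4,-16],[6,6,-24],[8,8,-33],[10,10,-41],[12,13,-50],[14,15,-58],[17,18,-66],[19,20,-75],[21,22.4,-84.3]]}}

```text
time_s: 1.35
tool_pos: [628.5, -103.2, 335.8]
orientation: [0.574, 0.782, 0.143, -0.195]
wrist_force: [0.6, -0.5, -0.1]
finger_gap: 85.4
```

```bash
python3 - <<'E'
from h import *
sent([58.4,-24.3,-8],[21,22.4,-84.3]); stat()
E
```

```text
t 1.35 p [ 628.46 -103.24  335.8 ] err [ 806.48   26.89 -265.47] rot err deg 89.71761254068232 F [ 0.64 -0.53 -0.09] T [-0.27 -0.02  0.01] gap 85.38428327982096 j [-0.51  0.56  0.98  0.35  1.95 -0.74]
```

```bash
python3 - <<'E'
from h import *
setcmd([196.754,-513.608,256.31],R.from_quat([9.83321108e-01,1.81875645e-01,1.21699224e-05,-9.21362028e-04]))
sent([58.4,-24.3,-8],[21,22.4,-84.3]); stat()
E
```

```text
t 1.35 p [ 628.46 -103.24  335.8 ] err [-26.76 -25.3   -1.16] rot err deg 0.27204551923843584 F [ 0.64 -0.53 -0.09] T [-0.27 -0.02  0.01] gap 85.38428327982096 j [-0.51  0.56  0.98  0.35  1.95 -0.74]
```

Request:
{"fn": "step_arm", "kwargs": {"gripper": [1,1,1,1,1,1,1,1,1,1], "travel": [[0,0,0],[0,0,0],[0,0,0],[0,0,0],[0,0,0],[0,0,0],[0,0,0],[0,0,0],[0,0,0],[0,0,0]], "rot": [[0,0,0],[0,0,0],[0,0,0],[0,0,0],[0,0,0],[0,0,0],[0,0,0],[0,0,0],[0,0,0],[0,0,0]]}}

```text
time_s: 2.6
tool_pos: [627.3, -104.5, 336.2]
orientation: [0.576, 0.781, 0.143, -0.194]
wrist_force: [0.4, 0.3, -0.5]
finger_gap: 85.5
```

```bash
python3 - <<'E'
from h import *
stat()
for n in("side","top"): cv2.imwrite(f"pics/{n}1.png",ctrl.grab_frame(n)[:,:,::-1])
a=cv2.imread('pics/side1.png')[80:300,100:370];b=cv2.imread('pics/top1.png')[60:280,140:410]
cv2.imwrite('pics/c1.png',cv2.resize(np.vstack([a,b]),None,fx=1.35,fy=1.35) if 0 else cv2.resize(np.hstack([a,b]),None,fx=1.45,fy=1.45,interpolation=cv2.INTER_CUBIC))
E
```

```text
t 2.6 p [ 627.32 -104.52  336.25] err [-27.9  -26.57  -0.71] rot err deg 0.10264658548829082 F [ 0.37  0.25 -0.46] T [-0.22 -0.05 -0.04] gap 85.45940948918779 j [-0.51  0.56  0.99  0.35  1.94 -0.74]
```

View pics/c1.png

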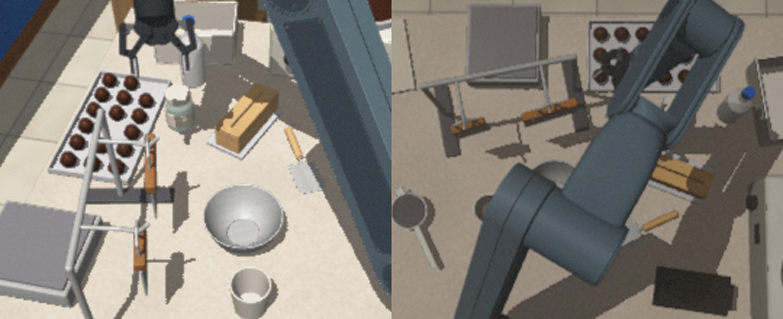

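```bash
python3 - <<'E'
from h import *
p,r=meas(); setcmd(p+[0,0,.7],r)
r=toolR(17.1,28); z=r.as_matrix()[:,2]
g=np.array([624,23.5,205])+52*np.array([.294,-.956,0])
tcp=g-6*z
for k in (90,60,30,0): print(k,*need(tcp-k*z,r))
E
```

```text
90 [0.11 3.45 5.4 ] [-0.05  0.06  0.01]
60 [0.11 3.45 8.4 ] [-0.05  0.06  0.01]
30 [ 0.11  3.45 11.4 ] [-0.05  0.06  0.01]
0 [ 0.11  3.46 14.4 ] [-0.05  0.06  0.01]
```

Request:
{"fn": "step_arm", "kwargs": {"gripper": [1,1,1,1,1,1,1,1,1,1], "travel": [[0.1,1.7,1],[0.1,3.4,2],[0.1,3.4,4],[0.1,3.4,6],[0.1,3.4,8],[0.1,3.4,9],[0.1,3.4,10],[0.1,3.4,10],[0.1,3.4,10],[0.1,3.4,10]], "rot": [[0,0,0],[0,0,0],[0,0,0],[0,0,0],[0,0,0],[0,0,0],[0,0,0],[0,0,0],[0,0,0],[0,0,0]]}}

```text
time_s: 3.95
tool_pos: [646.0, -49.4, 249.0]
orientation: [0.577, 0.781, 0.143, -0.194]
wrist_force: [-0.5, 0.0, 0.4]
finger_gap: 85.2
```

```bash
cat >> h.py <<'E'
def snap(k,sb,tb,f):
    for n in("side","top"): cv2.imwrite(f"pics/{n}{k}.png",ctrl.grab_frame(n)[:,:,::-1])
    a=cv2.imread(f'pics/side{k}.png')[sb[1]:sb[3],sb[0]:sb[2]];b=cv2.imread(f'pics/top{k}.png')[tb[1]:tb[3],tb[0]:tb[2]]
    cv2.imwrite(f'pics/c{k}.png',cv2.resize(np.hstack([a,b]),None,fx=f,fy=f,interpolation=cv2.INTER_CUBIC))
E
python3 - <<'E'
from h import *
sent([.1,3.4,10],[0,0,0]); stat()
snap(2,(140,110,240,250),(180,60,320,200),3.3)
E
```

```text
t 3.95 p [645.99 -49.4  249.03] err [ 0.29 -0.52 -0.05] rot err deg 0.0836599053856053 F [-0.46  0.03  0.4 ] T [-0.17 -0.09 -0.02] gap 85.19107239945632 j [-0.43  0.59  1.13  0.36  1.74 -0.73]
```

View pics/c2.png

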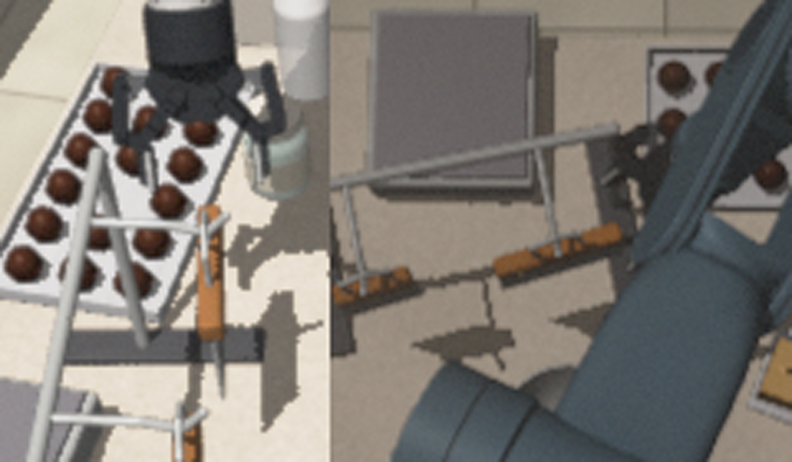

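Request:
{"fn": "step_arm", "kwargs": {"gripper": [1,1,1,1,1,1,0.6,0.3,0.1,0], "travel": [[0,0,1],[0,0,2],[0,0,3],[0,0,4],[0,0,4.4],[0,0,4.4],[0,0,4.4],[0,0,4.4],[0,0,4.4],[0,0,4.4]], "rot": [[0,0,0],[0,0,0],[0,0,0],[0,0,0],[0,0,0],[0,0,0],[0,0,0],[0,0,0],[0,0,0],[0,0,0]]}}

```text
time_s: 5.3
tool_pos: [639.6, -29.4, 209.6]
orientation: [0.577, 0.781, 0.143, -0.194]
wrist_force: [0.1, -0.4, 0.4]
finger_gap: 42.9
```

```bash
python3 - <<'E'
from h import *
sent([0,0,4.4],[0,0,0]); stat()
snap(3,(140,110,240,250),(180,60,320,200),3.3)
E
```

```text
t 5.3 p [639.63 -29.37 209.63] err [ 0.02 -0.18 -0.58] rot err deg 0.019678570178800227 F [ 0.07 -0.42  0.45] T [-0.18 -0.05  0.  ] gap 42.86373680207431 j [-0.41  0.6   1.22  0.36  1.65 -0.74]
```

View pics/c3.png

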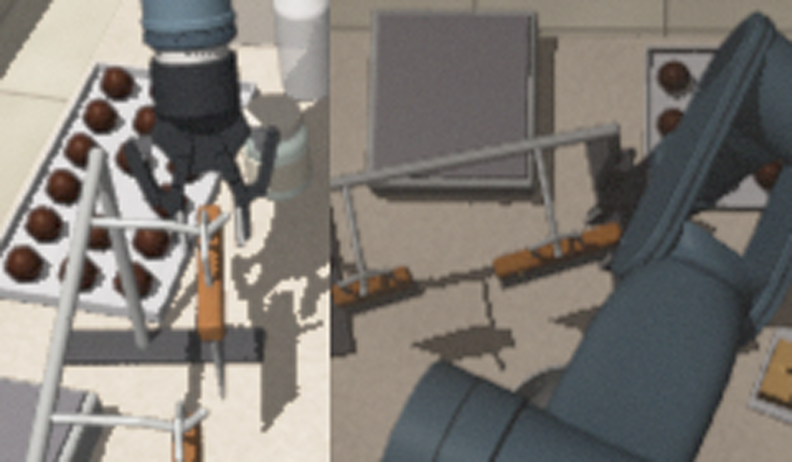

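Request:
{"fn": "step_arm", "kwargs": {"gripper": [-0.1,-0.2,-0.3,-0.4,-0.5,-0.6,-1,-1,-1,-1], "travel": [[0,0,0],[0,0,0],[0,0,0],[0,0,0],[0,0,0],[0,0,0],[0,0,0],[0,0,0],[0,0,0],[0,0,0]], "rot": [[0,0,0],[0,0,0],[0,0,0],[0,0,0],[0,0,0],[0,0,0],[0,0,0],[0,0,0],[0,0,0],[0,0,0]]}}

```text
time_s: 6.65
tool_pos: [639.7, -29.3, 209.6]
orientation: [0.577, 0.781, 0.143, -0.194]
wrist_force: [0.0, -1.2, 1.6]
finger_gap: 21.3
```

```bash
python3 - <<'E'
from h import *
stat()
snap(4,(140,110,240,250),(180,60,320,200),3.3)
# lift 30 world z, then draw along rack -x
p,r=cmd()
for d in ([0,0,30],[-40*.956,-40*.294,32],[-100*.956,-100*.294,34]): print(need(p+d,r)[0])
E
```

```text
t 6.65 p [639.67 -29.34 209.57] err [ 0.06 -0.15 -0.64] rot err deg 0.02109206741328827 F [ 0.04 -1.25  1.61] T [-0.24 -0.14 -0.05] gap 21.29422169315472 j [-0.41  0.6   1.22  0.36  1.65 -0.74]
[ 1.41 -0.   -2.65]
[ 1.5  -4.   -2.82]
[  1.6 -10.   -3. ]
```

View pics/c4.png

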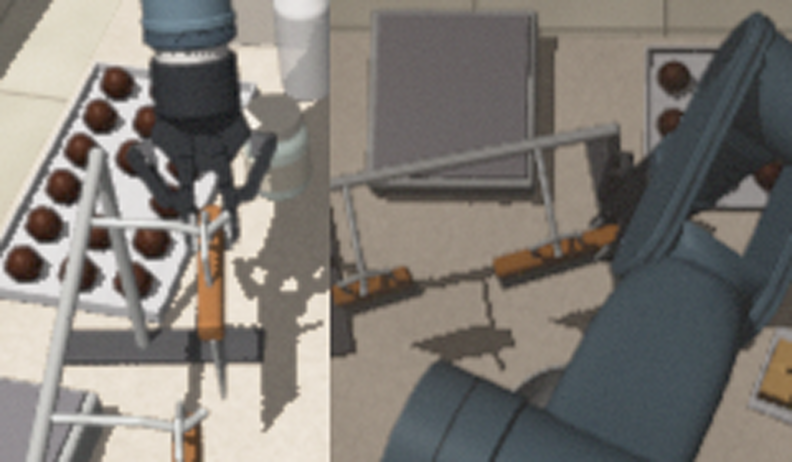

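Request:
{"fn": "step_arm", "kwargs": {"gripper": [-1,-1,-1,-1,-1,-1,-1,-1,-1,-1], "travel": [[0.2,0,-0.4],[0.5,0,-1],[0.9,0,-1.7],[1.2,0,-2.3],[1.36,0,-2.56],[1.36,0,-2.56],[1.36,0,-2.56],[1.36,0,-2.56],[1.36,0,-2.56],[1.36,0,-2.56]], "rot": [[0,0,0],[0,0,0],[0,0,0],[0,0,0],[0,0,0],[0,0,0],[0,0,0],[0,0,0],[0,0,0],[0,0,0]]}}

```text
time_s: 8.0
tool_pos: [639.6, -29.2, 238.4]
orientation: [0.576, 0.781, 0.143, -0.194]
wrist_force: [0.1, -0.8, -2.6]
finger_gap: 21.3
```

```bash
python3 - <<'E'
from h import *
sent([1.36,0,-2.56],[0,0,0]);stat()
snap(5,(140,110,240,250),(180,60,320,200),3.3)
E
```

```text
t 8.0 p [639.59 -29.23 238.41] err [-0.03 -0.08 -0.78] rot err deg 0.011843822110294234 F [ 0.07 -0.79 -2.6 ] T [-0.51 -0.2   0.04] gap 21.26970056178686 j [-0.41  0.58  1.18  0.37  1.7  -0.72]
```

View pics/c5.png

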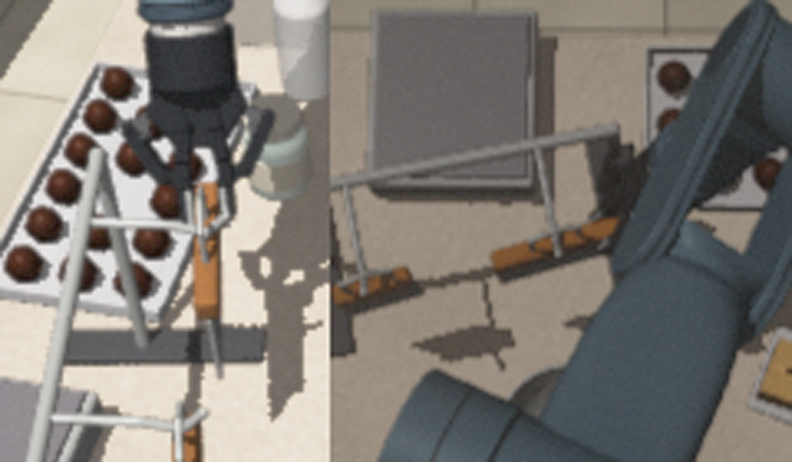

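Request:
{"fn": "step_arm", "kwargs": {"gripper": [-1,-1,-1,-1,-1,-1,-1,-1,-1,-1], "travel": [[0,-0.5,0],[0,-1.2,0],[0,-2,0],[0,-2.8,0],[0,-3.6,0],[0,-4.4,0],[0,-5.3,0],[0,-6.2,0],[0,-7.1,0],[0,-8,0]], "rot": [[0,0,0],[0,0,0],[0,0,0],[0,0,0],[0,0,0],[0,0,0],[0,0,0],[0,0,0],[0,0,0],[0,0,0]]}}

```text
time_s: 9.35
tool_pos: [562.6, -53.0, 238.6]
orientation: [0.576, 0.781, 0.143, -0.194]
wrist_force: [-0.6, 0.0, -2.3]
finger_gap: 21.2
```

```bash
python3 - <<'E'
from h import *
sent([0,-8,0],[0,0,0]);stat()
snap(6,(140,110,280,250),(180,60,320,200),2.8)
E
```

```text
t 9.35 p [562.58 -52.97 238.61] err [-0.59 -0.25 -0.64] rot err deg 0.012399695411709365 F [-0.64  0.03 -2.29] T [-0.45 -0.16 -0.03] gap 21.207135561340618 j [-0.49  0.46  1.38  0.34  1.66 -0.82]
```

View pics/c6.png

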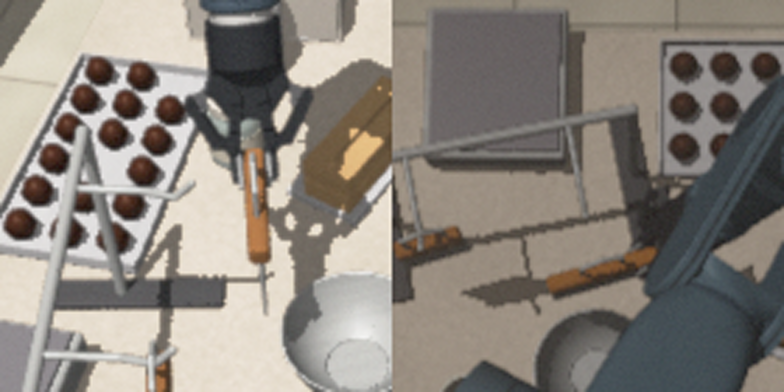

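```bash
cat >> h.py <<'E'
def tgt(c,yaw,zmid,dy=54.8,dz=5.3,lean=28):
    a=np.radians(yaw); yd=np.array([-np.sin(a),np.cos(a),0])
    return np.array([c[0],c[1],zmid+dz])-dy*yd, toolR(yaw,lean)
E
python3 - <<'E'
from h import *
p,r=meas(); setcmd(p+[0,0,.7],r)
t=tgt((497.5,-302),-20,70+35+92); print(t[0],*need(*t))
E
```

```text
[ 478.76 -353.5   202.3 ] [-24.94 -16.82  -9.01] [-17.45   0.07  32.73]
```

Request:
{"fn": "step_arm", "kwargs": {"gripper": [-1,-1,-1,-1,-1,-1,-1,-1,-1,-1], "travel": [[-1.5,-1,-0.5],[-4,-2.7,-1.5],[-7,-4.7,-2.5],[-10,-6.7,-3.6],[-13,-8.8,-4.7],[-16,-10.8,-5.8],[-19,-12.8,-6.9],[-22,-14.8,-8],[-24,-16.2,-8.7],[-24.9,-16.8,-9]], "rot": [[-1,0,2],[-3,0,5],[-5,0,9],[-7,0,13],[-9,0,17],[-11,0,21],[-13,0,25],[-15,0,29],[-16.8,0,31.5],[-17.5,0,32.7]]}}

```text
time_s: 10.7
tool_pos: [478.4, -355.0, 200.9]
orientation: [0.796, 0.555, 0.198, -0.138]
wrist_force: [0.3, 0.7, -2.7]
finger_gap: 21.2
```

```bash
python3 - <<'E'
from h import *
sent([-24.9,-16.8,-9],[-17.5,0,32.7]);stat()
snap(7,(210,80,330,210),(280,100,410,230),3.1)
E
```

```text
t 10.7 p [ 478.45 -355.01  200.91] err [-0.34 -1.97 -1.5 ] rot err deg 0.21912721835950277 F [ 0.31  0.72 -2.71] T [-0.51  0.18  0.03] gap 21.204305162343232 j [-1.04  0.51  1.39  0.37  1.56 -0.75]
```

View pics/c7.png

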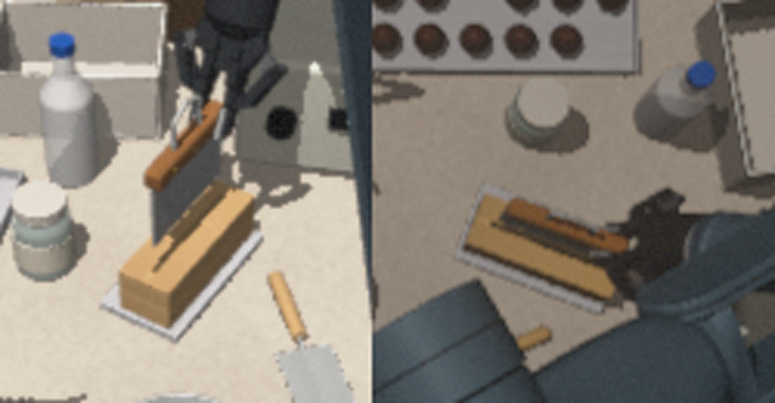

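```bash
python3 - <<'E'
from h import *
a=cv2.imread('pics/side0.png')[135:172,250:292];b=cv2.imread('pics/top0.png')[160:200,306:362]
cv2.imwrite('pics/sl_s.png',cv2.resize(a,None,fx=14,fy=14,interpolation=cv2.INTER_NEAREST))
cv2.imwrite('pics/sl_t.png',cv2.resize(b,None,fx=14,fy=14,interpolation=cv2.INTER_NEAREST))
E
```

```text
(no output)
```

View pics/sl_s.png

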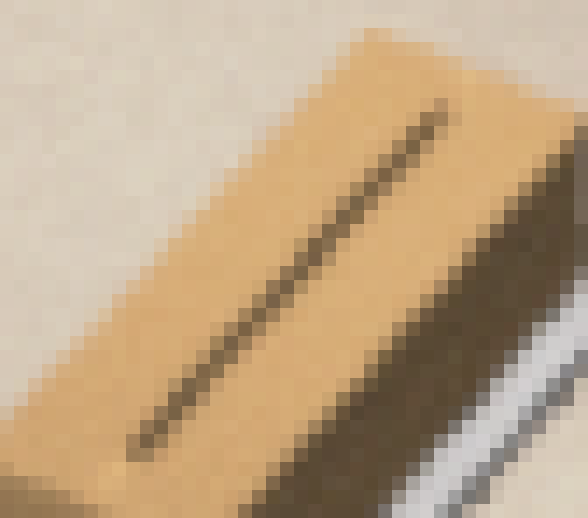

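View pics/sl_t.png

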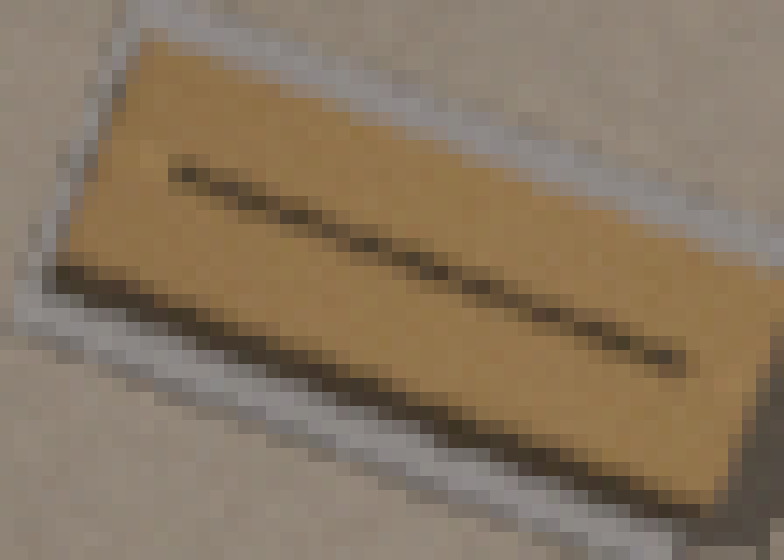

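```bash
cat > slot.py <<'E'
from h import *
def fit(n,a,b,img):
    g=cv2.imread(img).astype(float).sum(2)
    a=np.array(a,float);b=np.array(b,float);L=np.linalg.norm(b-a);d=(b-a)/L;nrm=np.array([-d[1],d[0]])
    ts=np.arange(-6,L+6,.25);ws=np.arange(-4,4.01,.25)
    P=a+ts[:,None,None]*d+ws[None,:,None]*nrm
    v=cv2.remap(g.astype(np.float32),P[...,0].astype(np.float32),P[...,1].astype(np.float32),cv2.INTER_LINEAR)
    base=(v[:,:3].mean(1)+v[:,-3:].mean(1))/2
    dark=np.clip(base[:,None]-v-15,0,None); m=dark.sum(1)
    ok=(ts>4)&(ts<L-4); c=(dark*ws).sum(1)/np.maximum(m,1)
    k=np.polyfit(ts[ok],c[ok],1); lev=np.median(m[ok])/2
    on=np.where(m>lev)[0]; t0,t1=ts[on[0]],ts[on[-1]]
    e=[a+t*d+np.polyval(k,t)*nrm for t in(t0,t1)]
    return np.array(e), np.std(c[ok]-np.polyval(k,ts[ok]))
E
python3 - <<'E'
from slot import *
es,ss=fit('side',(260,166.5),(281.5,142.5),'pics/side0.png'); et,st=fit('top',(318.5,172),(355,186),'pics/top0.png')
print(es,ss,et,st)
for n,e in(('side',es),('top',et)):
    q=onz(n,e,70); d=q[0]-q[1]; print(n,q,q.mean(0),np.linalg.norm(d),np.degrees(np.arctan2(-d[0],d[1])))
for i in range(2): print(tri(es[i],et[i]))
E
```

```text
[[259.17 166.77]
 [280.8  142.84]] 0.06183305831112119 [[318.09 171.68]
 [354.23 185.65]] 0.061079403235113
side [[ 521.7  -238.81   70.  ]
 [ 471.02 -372.59   70.  ]] [ 496.36 -305.7    70.  ] 143.0624613888521 -20.746075758170868
top [[ 525.29 -234.09   70.  ]
 [ 473.96 -369.21   70.  ]] [ 499.63 -301.65   70.  ] 144.54646598344652 -20.79788386209307
(array([ 522.19, -233.54,   75.52]), np.float64(0.5682065430212049))
(array([ 471.8 , -368.46,   73.86]), np.float64(0.43207891765720774))
```

```bash
python3 - <<'E'
from h import *
for n in('side','top'):
    im=cv2.imread(f'pics/{n}7.png')
    (x0,y0,x1,y1)=(250,105,290,165) if n=='side' else (315,155,370,190)
    cv2.imwrite(f'pics/z7{n}.png',cv2.resize(im[y0:y1,x0:x1],None,fx=10 if n=='side' else 14,fy=10 if n=='side' else 14,interpolation=cv2.INTER_NEAREST))
E
```

```text
(no output)
```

View pics/z7side.png

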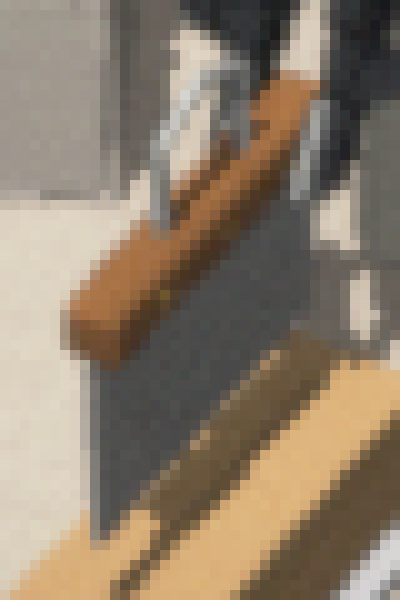

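View pics/z7top.png

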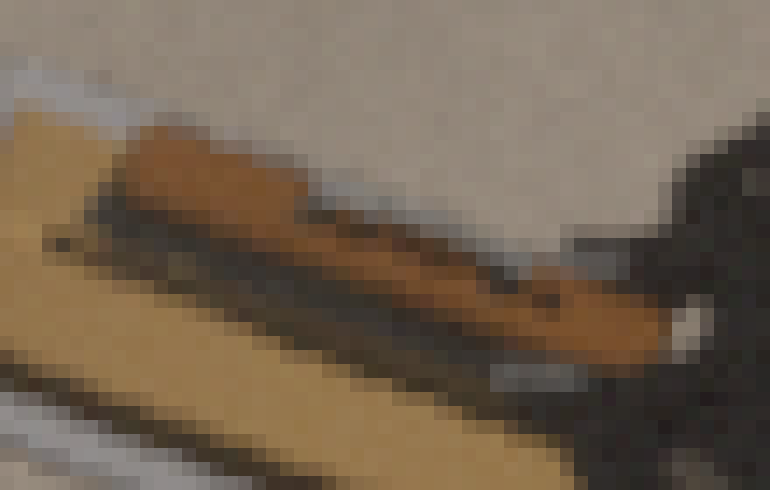

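```bash
cat >> h.py <<'E'
def scr(pts,dy=54.8,dz=5.3,lean=28,dx=0,pose=None):
    # scraper local pts (x,y, z rel. handle middle) -> world from measured tool pose
    p,r=pose or meas(); M=r.as_matrix(); xd=M[:,1].copy(); z=M[:,2]
    l=np.radians(lean); up=-np.cos(l)*z+np.sin(l)*np.cross(z,xd)*1
    # choose sign so that up is mostly +z
    u2=-np.cos(l)*z-np.sin(l)*np.cross(z,xd); up=up if up[2]>u2[2] else u2
    yd=np.cross(up,xd); mid=p+dy*yd-dz*up+dx*xd
    q=np.atleast_2d(pts).astype(float); return mid+q@np.array([xd,yd,up])
E
python3 - <<'E'
from h import *
p,r=meas();M=r.as_matrix();print(np.degrees(np.arctan2(M[1,1],M[0,1])),M[2,1])
P=scr([[0,70,-92],[0,-70,-92],[-2,70,-92],[-2,-30,-92],[11,70,12],[-11,70,12],[-11,70,-12],[11,-70,12],[-11,-70,12],[0,0,57]])
print(P[[0,1]])
for a,b in zip(proj('side',P),proj('top',P)): print(a,(a-[250,105]+.5)*10,b,(b-[315,155]+.5)*14)
E
```

```text
-20.107753632045025 0.0012547345402550147
[[ 521.93 -237.    103.71]
 [ 473.8  -368.47  103.8 ]]
[258.75 160.01] [ 92.54 555.14] [320.02 171.07] [ 77.27 231.94]
[279.94 136.34] [304.43 318.45] [355.96 184.46] [580.42 419.46]
[259.26 160.23] [ 97.56 557.28] [319.83 171.57] [ 74.67 238.94]
[274.6  143.06] [250.99 385.61] [345.46 181.12] [433.5  372.71]
[255.07 135.31] [ 55.69 308.14] [324.98 163.11] [146.66 120.49]
[260.9  137.67] [113.98 331.68] [322.79 168.98] [116.06 202.76]
[261.05 143.33] [115.49 388.27] [321.87 170.16] [103.14 219.22]
[277.51 111.76] [280.08  72.57] [363.48 177.4 ] [685.69 320.53]
[283.15 113.86] [336.51  93.61] [361.34 183.33] [655.75 403.63]
[269.37 113.33] [198.71  88.29] [345.55 171.  ] [434.69 230.95]
```

```bash
python3 - <<'E'
from h import *
p,r=meas(); setcmd(p+[0,0,.7],r)
t=tgt((499.6,-301.6),-20.8,170.7); print(t[0],*need(*t))
E
```

```text
[ 480.14 -352.83  176.  ] [-1.07  0.07  2.35] [-0.26  0.04  0.65]
```

Request:
{"fn": "step_arm", "kwargs": {"gripper": [-1,-1,-1,-1,-1,-1,-1,-1,-1,-1], "travel": [[-0.2,0,0.4],[-0.4,0,0.8],[-0.6,0,1.2],[-0.8,0.05,1.6],[-0.9,0.05,2],[-1,0.07,2.2],[-1.07,0.07,2.35],[-1.07,0.07,2.35],[-1.07,0.07,2.35],[-1.07,0.07,2.35]], "rot": [[0,0,0.1],[-0.1,0,0.2],[-0.2,0,0.4],[-0.26,0.04,0.65],[-0.26,0.04,0.65],[-0.26,0.04,0.65],[-0.26,0.04,0.65],[-0.26,0.04,0.65],[-0.26,0.04,0.65],[-0.26,0.04,0.65]]}}

```text
time_s: 12.05
tool_pos: [481.0, -351.7, 175.9]
orientation: [0.798, 0.552, 0.199, -0.137]
wrist_force: [-0.8, -0.7, -2.1]
finger_gap: 21.4
```

```bash
python3 - <<'E'
from h import *
sent([-1.07,.07,2.35],[-.26,.04,.65]);stat()
p,r=meas();M=r.as_matrix();print(np.degrees(np.arctan2(M[1,1],M[0,1])),M[2,1])
for n in('side','top'):
    im=ctrl.grab_frame(n)[:,:,::-1];cv2.imwrite(f'pics/{n}8.png',im)
    (x0,y0,x1,y1),k=((250,115,290,175),10) if n=='side' else ((310,155,370,200),13)
    cv2.imwrite(f'pics/z8{n}.png',cv2.resize(im[y0:y1,x0:x1],None,fx=k,fy=k,interpolation=cv2.INTER_NEAREST))
P=scr([[-2,70,-92],[-2,-40,-92],[11,70,12],[-11,70,12],[-11,70,-12]])
for a,b in zip(proj('side',P),proj('top',P)): print(a,(a-[250,115]+.5)*10,b,(b-[310,155]+.5)*13)
E
```

```text
t 12.05 p [ 481.   -351.67  175.91] err [ 0.84  1.2  -0.11] rot err deg 0.14309337256276008 F [-0.84 -0.66 -2.09] T [-0.47  0.23  0.02] gap 21.401779703381536 j [-1.03  0.53  1.42  0.38  1.51 -0.76]
-20.667922106652764 0.0007033675932431871
[258.39 165.87] [ 88.92 513.72] [318.4  171.85] [115.64 225.49]
[275.31 147.17] [258.08 326.71] [346.04 182.46] [475.01 363.48]
[254.23 141.52] [ 47.26 270.23] [323.41 163.55] [180.79 117.65]
[259.94 143.92] [104.4  294.17] [321.2 169.3] [152.09 192.46]
[260.1  149.43] [106.03 349.31] [320.31 170.46] [140.56 207.45]
```

View pics/z8side.png

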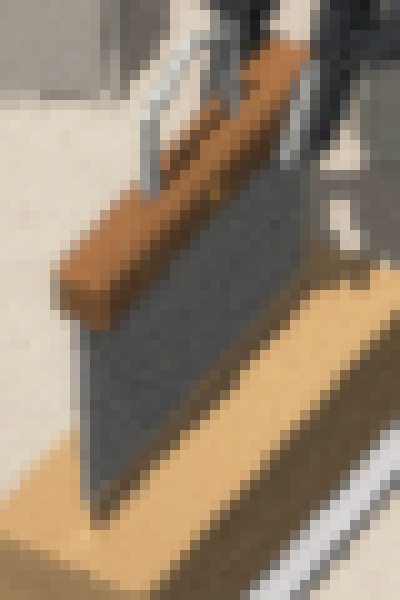

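View pics/z8top.png

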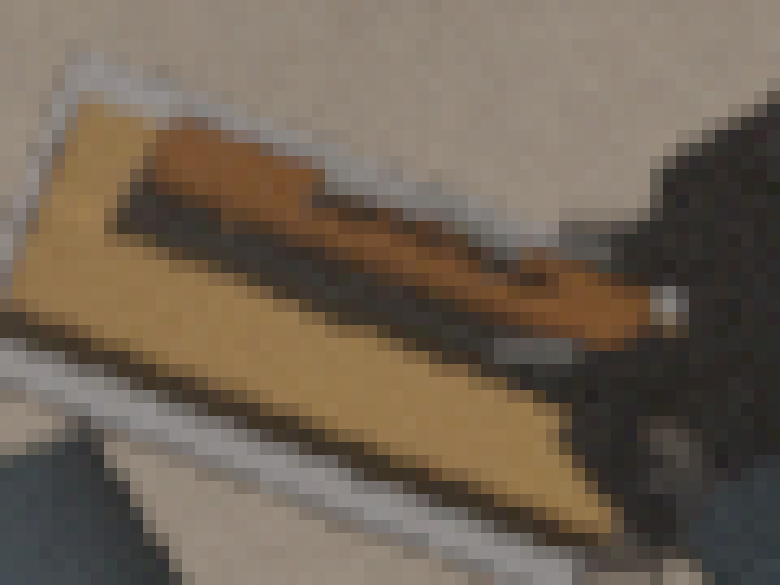

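```bash
cat > edge.py <<'E'
from h import *
def edge(img,a,b,chan,lo,hi,t0=.1,t1=.7,w=5):
    """crossing of chan along normals of line a->b ; returns offsets(px) along normal"""
    im=cv2.GaussianBlur(cv2.imread(img),(0,0),.4).astype(np.float32); B,G,Rr=cv2.split(im); c=chan(B,G,Rr)
    a=np.array(a);b=np.array(b);L=np.linalg.norm(b-a);d=(b-a)/L;n=np.array([-d[1],d[0]])
    ts=np.linspace(t0*L,t1*L,40);ws=np.arange(-w,w+.01,.1)
    P=(a+ts[:,None,None]*d+ws[None,:,None]*n).astype(np.float32)
    return ts/L,ws,cv2.remap(c,P[...,0],P[...,1],cv2.INTER_LINEAR),n
E
python3 - <<'E'
from edge import *
ts,ws,v,n=edge('pics/side8.png',(259.17,166.77),(280.8,142.84),lambda B,G,R:R-B,0,0)
print(n); m=v[::8]
for k in range(0,101,5): print(round(float(ws[k]),1),m[:,k].round())
ts,ws,v,n=edge('pics/top8.png',(318.09,171.68),(354.23,185.65),lambda B,G,R:R-B,0,0,.05,.75)
print(n); m=v[::8]
for k in range(0,101,5): print(round(float(ws[k]),1),m[:,k].round())
E
```

```text
[0.74 0.67]
-5.0 [46. -0.  2. -0.  1.]
-4.5 [22. -1.  1.  1.  0.]
-4.0 [15. -0. -1.  1. -1.]
-3.5 [ 7.  1. -1.  2.  1.]
-3.0 [5. 2. 1. 3. 3.]
-2.5 [11.  5.  5.  7.  7.]
-2.0 [19. 13. 12. 14. 17.]
-1.5 [28. 24. 21. 23. 27.]
-1.0 [34. 34. 31. 30. 35.]
-0.5 [38. 41. 39. 36. 36.]
-0.0 [49. 49. 47. 41. 37.]
0.5 [64. 65. 57. 50. 45.]
1.0 [81. 82. 76. 66. 61.]
1.5 [88. 92. 90. 83. 79.]
2.0 [93. 94. 96. 93. 92.]
2.5 [94. 96. 97. 96. 95.]
3.0 [95. 95. 97. 96. 96.]
3.5 [96. 95. 97. 96. 97.]
4.0 [96. 95. 97. 96. 96.]
4.5 [96. 95. 97. 97. 96.]
5.0 [95. 95. 97. 97. 96.]
[-0.36  0.93]
-5.0 [52. 58. 59. 61. 60.]
-4.5 [44. 52. 51. 54. 50.]
-4.0 [33. 43. 38. 41. 39.]
-3.5 [23. 31. 25. 28. 28.]
-3.0 [17. 22. 17. 18. 19.]
-2.5 [13. 14. 12. 12. 13.]
-2.0 [13. 12. 11. 12. 11.]
-1.5 [13. 11. 11. 10. 10.]
-1.0 [15. 14. 14. 13. 14.]
-0.5 [19. 18. 17. 17. 19.]
-0.0 [30. 30. 28. 23. 29.]
0.5 [44. 46. 42. 32. 40.]
1.0 [55. 57. 55. 45. 52.]
1.5 [64. 66. 65. 56. 62.]
2.0 [68. 70. 70. 64. 68.]
2.5 [70. 71. 72. 69. 71.]
3.0 [70. 70. 72. 71. 72.]
3.5 [70. 69. 71. 71. 73.]
4.0 [71. 70. 71. 70. 73.]
4.5 [70. 71. 71. 70. 74.]
5.0 [69. 71. 71. 70. 74.]
```

```bash
python3 - <<'E'
from h import *
c=np.array([499.6,-301.6,70]);a=np.radians(-20.8);xd=np.array([np.cos(a),np.sin(a),0])
for n,nn in(('side',[.74,.67]),('top',[-.36,.93])):
    f=lambda p:proj(n,p)[0]@np.array(nn)
    print(n,f(c+xd)-f(c),f(c+[0,0,1])-f(c))
E
```

```text
side -0.2478272088126232 -0.14091423110647838
top -0.2609101408408776 -0.053022283848321194
```

Request:
{"fn": "step_arm", "kwargs": {"gripper": [-1,-1,-1,-1,-1,-1,-1,-1,-1,-1], "travel": [[-0.05,0,0.09],[-0.09,0,0.18],[-0.14,0,0.27],[-0.19,0,0.35],[-0.23,0,0.44],[-0.26,0,0.49],[-0.26,0,0.49],[-0.26,0,0.49],[-0.26,0,0.49],[-0.26,0,0.49]], "rot": [[0,0,0],[0,0,0],[0,0,0],[0,0,0],[0,0,0],[0,0,0],[0,0,0],[0,0,0],[0,0,0],[0,0,0]]}}

```text
time_s: 13.4
tool_pos: [481.0, -351.6, 170.2]
orientation: [0.798, 0.552, 0.199, -0.137]
wrist_force: [-0.3, -0.3, -3.6]
finger_gap: 21.4
```

```bash
cat > look.py <<'E'
from edge import *
import sys
k=sys.argv[1]
p,r=meas(); M=r.as_matrix(); print('yaw',np.degrees(np.arctan2(M[1,1],M[0,1])),'roll',M[2,1])
im=ctrl.grab_frame('side')[:,:,::-1];cv2.imwrite(f'pics/side{k}.png',im)
cv2.imwrite(f'pics/z{k}.png',cv2.resize(im[115:175,250:300],None,fx=10,fy=10,interpolation=cv2.INTER_NEAREST))
ts,ws,v,n=edge(f'pics/side{k}.png',(259.17,166.77),(280.8,142.84),lambda B,G,R:R-B,0,0)
m=v[::6]
for i in range(15,81,5): print(round(float(ws[i]),1),m[:,i].round())
P=scr([[-2,70,-92],[-2,-40,-92]]); pr=proj('side',P); print('pred edge offset',(pr-[259.17,166.77])@n, 'edge z',P[:,2])
E
python3 - <<'E'
from h import *
p0=cmd()
# repair tracker: chain from the real command
setcmd([478.79,-353.04,202.41],toolR(-20,28)); sent([-1.07,.07,2.35],[-.26,.04,.65]); sent([-.26,0,.49],[0,0,0]); stat()
E
python3 look.py 9
```

```text
t 13.4 p [ 480.98 -351.59  170.23] err [ 0.99  0.19 -0.86] rot err deg 0.11508791017371162 F [-0.27 -0.29 -3.57] T [-0.51  0.14 -0.01] gap 21.435915349394055 j [-1.03  0.54  1.43  0.38  1.5  -0.76]
yaw -20.666295330808172 roll 0.0004896765259200242
-3.5 [ 8.  0.  2.  0.  0. -2.  1.]
-3.0 [ 4.  0.  3. -0.  1. -1.  1.]
-2.5 [3. 1. 3. 1. 1. 0. 2.]
-2.0 [3. 2. 3. 3. 2. 2. 4.]
-1.5 [7. 7. 6. 6. 5. 8. 9.]
-1.0 [15. 16. 15. 13. 13. 17. 18.]
-0.5 [25. 27. 27. 23. 23. 27. 27.]
-0.0 [41. 42. 41. 36. 34. 35. 37.]
0.5 [60. 58. 58. 52. 48. 45. 48.]
1.0 [78. 75. 78. 71. 66. 60. 61.]
1.5 [87. 86. 91. 86. 83. 78. 78.]
2.0 [93. 93. 95. 94. 93. 90. 91.]
2.5 [95. 95. 96. 96. 95. 95. 96.]
3.0 [96. 95. 95. 97. 96. 95. 97.]
pred edge offset [-0.36 -0.38] edge z [72.94 72.95]
```

View pics/z9.png

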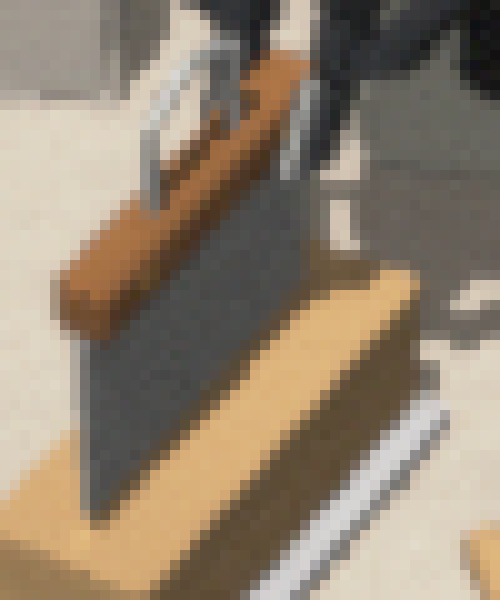

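```bash
python3 - <<'E'
from edge import *
for n,a,b in(('side',(259.17,166.77),(280.8,142.84)),('top',(318.09,171.68),(354.23,185.65))):
    for nm,ch in(('R-B',lambda B,G,R:R-B),('sum',lambda B,G,R:R+G+B)):
        ts,ws,v,nn=edge(f'pics/{n}0.png',a,b,ch,0,0,.15,.85,16)
        m=v.mean(0); print(n,nm); print([(round(float(ws[k]),1),int(m[k])) for k in range(0,len(ws),5)])
    c=np.array([499.6,-301.6,70]);al=np.radians(-20.8);xd=np.array([np.cos(al),np.sin(al),0])
    print([float((proj(n,c+xd*s)-proj(n,c))[0]@nn) for s in(-33,-3,3,33)])
E
```

```text
side R-B
[(-16.0, 29), (-15.5, 29), (-15.0, 29), (-14.5, 29), (-14.0, 29), (-13.5, 29), (-13.0, 29), (-12.5, 29), (-12.0, 29), (-11.5, 29), (-11.0, 29), (-10.5, 29), (-10.0, 30), (-9.5, 31), (-9.0, 36), (-8.5, 47), (-8.0, 64), (-7.5, 79), (-7.0, 89), (-6.5, 93), (-6.0, 95), (-5.5, 95), (-5.0, 95), (-4.5, 95), (-4.0, 95), (-3.5, 95), (-3.0, 95), (-2.5, 95), (-2.0, 93), (-1.5, 89), (-1.0, 78), (-0.5, 65), (-0.0, 59), (0.5, 65), (1.0, 78), (1.5, 88), (2.0, 93), (2.5, 95), (3.0, 95), (3.5, 95), (4.0, 95), (4.5, 95), (5.0, 95), (5.5, 95), (6.0, 95), (6.5, 95), (7.0, 93), (7.5, 89), (8.0, 78), (8.5, 63), (9.0, 50), (9.5, 41), (10.0, 37), (10.5, 36), (11.0, 36), (11.5, 36), (12.0, 37), (12.5, 38), (13.0, 38), (13.5, 37), (14.0, 37), (14.5, 35), (15.0, 29), (15.5, 21), (16.0, 12)]
side sum
[(-16.0, 608), (-15.5, 609), (-15.0, 609), (-14.5, 609), (-14.0, 610), (-13.5, 611), (-13.0, 610), (-12.5, 609), (-12.0, 608), (-11.5, 608), (-11.0, 608), (-10.5, 608), (-10.0, 607), (-9.5, 604), (-9.0, 596), (-8.5, 579), (-8.0, 555), (-7.5, 532), (-7.0, 518), (-6.5, 511), (-6.0, 509), (-5.5, 509), (-5.0, 
[... 1616 characters left out ...]
, (-8.0, 356), (-7.5, 343), (-7.0, 339), (-6.5, 338), (-6.0, 337), (-5.5, 337), (-5.0, 337), (-4.5, 337), (-4.0, 338), (-3.5, 338), (-3.0, 338), (-2.5, 337), (-2.0, 330), (-1.5, 310), (-1.0, 278), (-0.5, 242), (-0.0, 223), (0.5, 242), (1.0, 279), (1.5, 311), (2.0, 329), (2.5, 335), (3.0, 337), (3.5, 337), (4.0, 337), (4.5, 337), (5.0, 338), (5.5, 338), (6.0, 338), (6.5, 338), (7.0, 336), (7.5, 327), (8.0, 307), (8.5, 273), (9.0, 230), (9.5, 193), (10.0, 179), (10.5, 199), (11.0, 253), (11.5, 316), (12.0, 365), (12.5, 394), (13.0, 403), (13.5, 393), (14.0, 370), (14.5, 351), (15.0, 346), (15.5, 359), (16.0, 381)]
[8.653106711252805, 0.7850993611262957, -0.7847907500036587, -8.615764592245108]
```

Request:
{"fn": "step_arm", "kwargs": {"gripper": [-1,-1,-1,-1,-1,-1,-1,-1,-1,-1], "travel": [[0,-0.1,0],[0,-0.2,0],[0,-0.3,0],[0,-0.35,0],[-0.02,-0.35,0.04],[-0.05,-0.35,0.09],[-0.07,-0.35,0.13],[-0.07,-0.35,0.13],[-0.07,-0.35,0.13],[-0.07,-0.35,0.13]], "rot": [[0,0,0],[0,0,0],[0,0,0],[0,0,0],[0,0,0],[0,0,0],[0,0,0],[0,0,0],[0,0,0],[0,0,0]]}}

```text
time_s: 14.7
tool_pos: [477.7, -350.4, 168.7]
orientation: [0.798, 0.552, 0.199, -0.137]
wrist_force: [0.1, 0.0, -1.8]
finger_gap: 20.9
```

```bash
python3 - <<'E'
from h import *
sent([-.07,-.35,.13],[0,0,0]); stat()
E
python3 look.py 10
```

```text
t 14.7 p [ 477.71 -350.36  168.72] err [ 1.    0.19 -0.9 ] rot err deg 0.11324453904887942 F [ 0.1   0.02 -1.84] T [-0.46  0.19 -0.08] gap 20.856832972065742 j [-1.03  0.54  1.44  0.38  1.5  -0.77]
yaw -20.66612674385223 roll 0.0004570532883564349
-3.5 [31.  0.  1.  2.  1.  1.  1.]
-3.0 [16.  1.  1.  2.  1.  1.  1.]
-2.5 [10.  0.  1.  2.  2.  1.  0.]
-2.0 [ 5. -0.  1.  1.  3. -1. -1.]
-1.5 [3. 0. 1. 1. 2. 1. 0.]
-1.0 [4. 2. 2. 2. 3. 2. 3.]
-0.5 [8. 6. 7. 7. 6. 4. 6.]
-0.0 [28. 23. 20. 16. 16. 13. 14.]
0.5 [53. 46. 42. 29. 27. 24. 27.]
1.0 [76. 70. 68. 44. 41. 38. 38.]
1.5 [87. 84. 87. 63. 59. 55. 52.]
2.0 [94. 92. 93. 82. 79. 76. 69.]
2.5 [97. 95. 95. 92. 91. 92. 86.]
3.0 [96. 96. 96. 94. 95. 94. 94.]
pred edge offset [0.76 0.69] edge z [71.44 71.44]
```

View pics/z10.png

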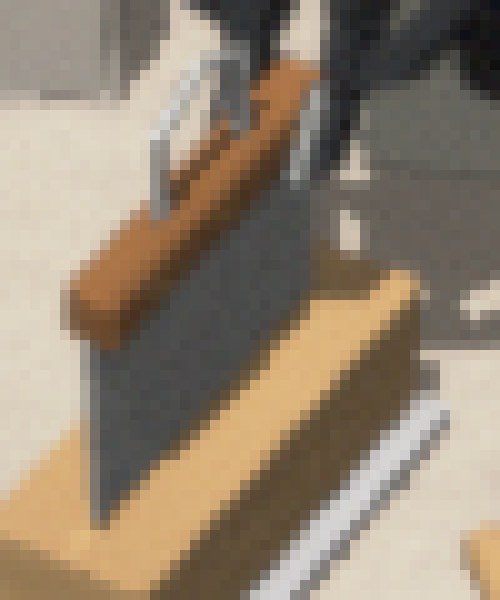

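Request:
{"fn": "step_arm", "kwargs": {"gripper": [-1,-1,-1,-1,-1,-1,-1,-1,-1,-1], "travel": [[0,-0.04,0],[0,-0.08,0],[-0.02,-0.08,0.04],[-0.04,-0.08,0.07],[-0.05,-0.08,0.1],[-0.07,-0.08,0.13],[-0.08,-0.08,0.16],[-0.09,-0.08,0.18],[-0.09,-0.08,0.18],[-0.09,-0.08,0.18]], "rot": [[0,0,0],[0,0,0],[0,0,0],[0,0,0],[0,0,0],[0,0,0],[0,0,0],[0,0,0],[0,0,0],[0,0,0]]}}

```text
time_s: 16.0
tool_pos: [477.0, -350.0, 166.7]
orientation: [0.798, 0.552, 0.199, -0.137]
wrist_force: [0.4, -0.2, -2.6]
finger_gap: 21.3
```

```bash
python3 - <<'E'
from h import *
sent([-.09,-.08,.18],[0,0,0]); stat()
E
python3 look.py 11
```

```text
t 16.0 p [ 476.99 -350.02  166.73] err [ 1.01  0.2  -0.88] rot err deg 0.11317863125481369 F [ 0.43 -0.2  -2.62] T [-0.5   0.21 -0.05] gap 21.28970929815518 j [-1.04  0.54  1.44  0.38  1.49 -0.77]
yaw -20.666179614060873 roll 0.0004703003074068568
-3.5 [38.  1.  1. -1.  1. -0.  1.]
-3.0 [20. -0.  1. -0.  2. -0.  1.]
-2.5 [13. -0.  1.  1.  2.  0.  1.]
-2.0 [ 6. -1.  1.  1.  2.  1.  1.]
-1.5 [ 3. -0.  2.  0.  2.  1.  1.]
-1.0 [3. 1. 2. 2. 2. 1. 2.]
-0.5 [3. 3. 2. 4. 2. 0. 4.]
-0.0 [17. 17.  8.  9.  6.  7. 10.]
0.5 [36. 38. 23. 20. 14. 19. 21.]
1.0 [58. 64. 44. 35. 28. 34. 34.]
1.5 [77. 81. 68. 58. 44. 53. 51.]
2.0 [90. 91. 86. 81. 57. 75. 69.]
2.5 [95. 94. 93. 91. 73. 92. 88.]
3.0 [95. 95. 96. 95. 87. 94. 94.]
pred edge offset [1.25 1.16] edge z [69.44 69.44]
```

Request:
{"fn": "step_arm", "kwargs": {"gripper": [-1,-1,-1,-1,-1,-1,-1,-1,-1,-1], "travel": [[0,-0.03,0],[0,-0.03,0],[-0.01,-0.03,0.02],[-0.02,-0.03,0.04],[-0.03,-0.03,0.06],[-0.04,-0.03,0.08],[-0.05,-0.03,0.1],[-0.06,-0.03,0.12],[-0.07,-0.03,0.14],[-0.07,-0.03,0.14]], "rot": [[0,0,0],[0,0,0],[0,0,0],[0,0,0],[0,0,0],[0,0,0],[0,0,0],[0,0,0],[0,0,0],[0,0,0]]}}

```text
time_s: 17.3
tool_pos: [476.7, -350.1, 165.5]
orientation: [0.798, 0.552, 0.199, -0.137]
wrist_force: [-1.4, -1.2, 1.4]
finger_gap: 21.4
```

```bash
python3 - <<'E'
from h import *
sent([-.07,-.03,.14],[0,0,0]); stat()
E
python3 look.py 12
```

```text
t 17.3 p [ 476.72 -350.12  165.47] err [ 1.01 -0.05 -0.57] rot err deg 0.1409588761785645 F [-1.35 -1.23  1.44] T [-0.19  0.23  0.12] gap 21.393091971193133 j [-1.04  0.54  1.44  0.38  1.49 -0.77]
yaw -20.672937521805547 roll 0.000895720532362726
-3.5 [39.  2.  3.  1.  0.  2.  0.]
-3.0 [21.  3.  3.  1. -0.  2. -0.]
-2.5 [14.  2.  2.  1. -0.  1.  0.]
-2.0 [ 5.  3.  0.  1.  0. -1.  1.]
-1.5 [ 2.  2. -0.  1.  1. -1.  2.]
-1.0 [ 2.  2.  0.  1.  1. -0.  2.]
-0.5 [2. 2. 0. 2. 2. 2. 2.]
-0.0 [14. 12.  4.  7.  7.  6.  5.]
0.5 [34. 28. 17. 15. 14. 14. 14.]
1.0 [58. 52. 37. 27. 26. 25. 28.]
1.5 [76. 74. 63. 40. 39. 39. 46.]
2.0 [89. 88. 84. 56. 53. 52. 65.]
2.5 [95. 94. 92. 76. 70. 65. 84.]
3.0 [96. 95. 95. 90. 84. 83. 93.]
pred edge offset [1.47 1.38] edge z [68.15 68.19]
```

View pics/z12.png

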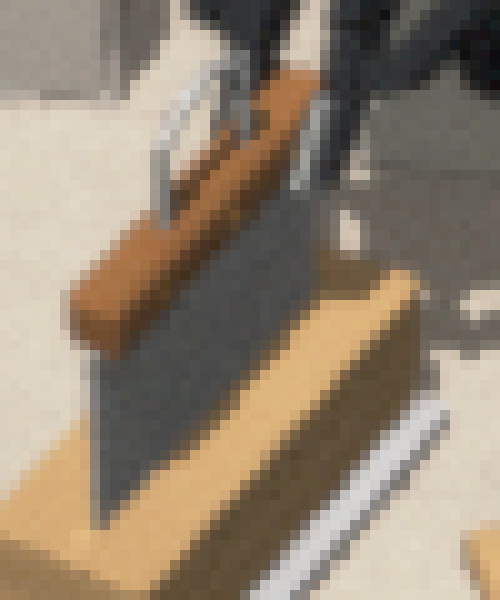

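Request:
{"fn": "step_arm", "kwargs": {"gripper": [-1,-1,-1,-1,-1,-1,-1,-1,-1,-1], "travel": [[0.05,0,-0.09],[0.05,0,-0.09],[-0.05,0,-0.14],[-0.13,0,-0.18],[-0.13,0,-0.18],[-0.15,0,-0.14],[-0.16,0,-0.12],[-0.17,0,-0.1],[-0.18,0,-0.09],[-0.18,0,-0.09]], "rot": [[0,0,0],[0,0,0],[0,0,0],[0,0,0],[0,0,0],[0,0,0],[0,0,0],[0,0,0],[0,0,0],[0,0,0]]}}

```text
time_s: 18.6
tool_pos: [476.0, -351.9, 165.4]
orientation: [0.798, 0.552, 0.199, -0.137]
wrist_force: [-2.1, -0.7, 2.5]
finger_gap: 21.2
```

```bash
cat >> h.py <<'E'
def feel():
    s=ctrl.sense();p,r=cmd();pm,rm=meas();M=rm.as_matrix();xd=M[:,1];yd=np.cross([0,0,1],xd)
    e=pm-p;F=s['wrist_force'];T=s['wrist_torque']
    print('t',s['time_s'],'local err x,y,z',e@xd,e@yd,e[2],'F local',F@xd,F@yd,F[2]+2.6,'T local',T@xd,T@yd,T[2],'edge z',pm[2]-5.3-92,'gap',s['finger_gap'])
E
python3 - <<'E'
from h import *
sent([-.18,0,-.09],[0,0,0]); feel()
E
```

```text
t 18.6 local err x,y,z 0.9062936159049094 0.3663228601739838 -0.5784221453990313 F local -1.6747226719548856 -1.4195771602756637 5.0737173168967775 T local -0.17460488764444965 0.2772307969237049 0.23296305343644888 edge z 68.11322106174697 gap 21.16567947824375
```

Request:
{"fn": "step_arm", "kwargs": {"gripper": [-1,-1,-1,-1,-1,-1,-1,-1,-1,-1], "travel": [[0,-0.01,0],[0,-0.02,0],[0,-0.03,0],[0,-0.04,0],[0,-0.05,0],[0,-0.06,0],[0,-0.07,0],[0,-0.07,0],[0,-0.07,0],[0,-0.07,0]], "rot": [[0,0,0],[0,0,0],[0,0,0],[0,0,0],[0,0,0],[0,0,0],[0,0,0],[0,0,0],[0,0,0],[0,0,0]]}}

```text
time_s: 19.85
tool_pos: [475.5, -351.8, 165.2]
orientation: [0.798, 0.552, 0.199, -0.137]
wrist_force: [0.9, -4.6, 3.7]
finger_gap: 21.2
```

```bash
python3 - <<'E'
from h import *
sent([0,-.07,0],[0,0,0]); feel()
E
python3 look.py 14
```

```text
t 19.85 local err x,y,z 1.116617021258263 0.3686696007171262 -0.7431607929735833 F local 2.4813020357062716 -4.000361557260188 6.304381982883461 T local -0.2123603246538078 -0.3715215825120757 -0.26696950757975874 edge z 67.94940886698018 gap 21.244458335185385
yaw -20.680862604694887 roll 0.0011113906252207262
-3.5 [62.  2.  1.  1.  1. -2.  2.]
-3.0 [48. -1.  1.  2.  2. -2.  2.]
-2.5 [34. -1. -0.  1.  1. -0.  1.]
-2.0 [19. -1. -0.  0. -0.  0. -0.]
-1.5 [11. -1. -0.  0.  1. -0. -0.]
-1.0 [ 7.  1. -0. -1.  1.  1.  0.]
-0.5 [ 3.  4.  1.  0.  1.  3. -0.]
-0.0 [15. 12.  6.  5.  5.  7.  2.]
0.5 [35. 28. 24. 11. 12. 14. 11.]
1.0 [59. 50. 51. 21. 23. 26. 23.]
1.5 [77. 72. 75. 37. 37. 40. 43.]
2.0 [90. 87. 87. 55. 52. 53. 66.]
2.5 [95. 93. 93. 75. 70. 67. 86.]
3.0 [96. 94. 95. 89. 85. 84. 94.]
pred edge offset [1.63 1.53] edge z [67.9  67.94]
```

View pics/z14.png

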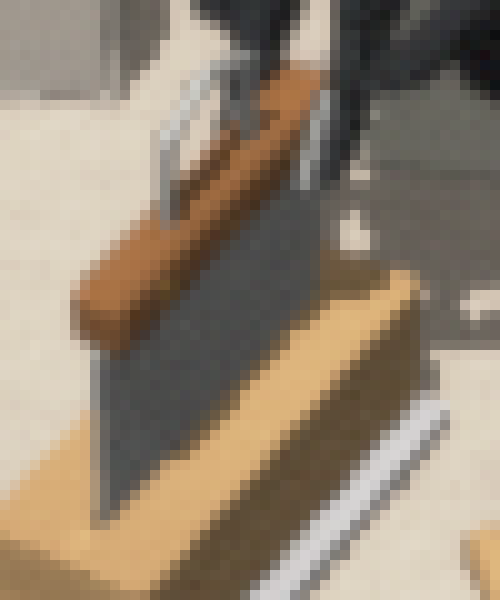

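Request:
{"fn": "step_arm", "kwargs": {"gripper": [-1,-1,-1,-1,-1,-1,-1,-1,-1,-1], "travel": [[0.05,0,-0.09],[0.05,0.05,-0.09],[0.05,0.11,-0.09],[0.05,0.11,-0.09],[0.04,0.11,-0.07],[0.03,0.11,-0.05],[0.02,0.11,-0.03],[0.01,0.11,-0.01],[0,0.11,0],[0,0.11,0]], "rot": [[0,0,0],[0,0,0],[0,0,0],[0,0,0],[0,0,0],[0,0,0],[0,0,0],[0,0,0],[0,0,0],[0,0,0]]}}

```text
time_s: 21.15
tool_pos: [476.4, -351.8, 165.2]
orientation: [0.798, 0.552, 0.199, -0.138]
wrist_force: [-1.7, 1.2, 0.6]
finger_gap: 21.0
```

```bash
python3 - <<'E'
from h import *
sent([0,.11,0],[0,0,0]); feel()
E
```

```text
t 21.15 local err x,y,z 0.804082768214273 0.6566480494035557 -0.7545765783192167 F local -2.014080736025059 0.5536918661410427 3.1797573848356793 T local 0.252849362365394 0.30249934726327854 0.2708948105088179 edge z 67.93653722722235 gap 21.005410304727533
```

Request:
{"fn": "step_arm", "kwargs": {"gripper": [-1,-1,-1,-1,-1,-1,-1,-1,-1,-1], "travel": [[0.03,0,-0.05],[0.03,-0.03,-0.05],[0.03,-0.07,-0.05],[0.03,-0.07,-0.05],[0.02,-0.07,-0.03],[0.01,-0.07,-0.01],[0,-0.07,0.01],[-0.01,-0.07,0.03],[-0.02,-0.07,0.04],[-0.02,-0.07,0.04]], "rot": [[0,0,0],[0,0,0],[0,0,0],[0,0,0],[0,0,0],[0,0,0],[0,0,0],[0,0,0],[0,0,0],[0,0,0]]}}

```text
time_s: 22.4
tool_pos: [475.8, -352.1, 165.1]
orientation: [0.798, 0.552, 0.199, -0.137]
wrist_force: [-1.7, -3.9, 4.6]
finger_gap: 21.1
```

```bash
python3 - <<'E'
from h import *
sent([-.02,-.07,.04],[0,0,0]); feel()
E
python3 look.py 16; python3 - <<'E'
from h import *
im=ctrl.grab_frame('top')[:,:,::-1];cv2.imwrite('pics/top16.png',im)
cv2.imwrite('pics/z16t.png',cv2.resize(im[155:200,310:370],None,fx=13,fy=13,interpolation=cv2.INTER_NEAREST))
E
```

```text
t 22.4 local err x,y,z 1.152618612375554 0.1041264361556154 -0.40412614104980094 F local -0.2200125855777884 -4.270206206012785 7.168504986406665 T local -0.08360447677400722 -0.14661585820109418 -0.07397350665476463 edge z 67.84084899413781 gap 21.14003388930583
yaw -20.681516036224274 roll 0.0014513964855399908
-3.5 [50.  3.  1.  0.  1.  0.  2.]
-3.0 [35. -0.  2.  0.  1.  0.  2.]
-2.5 [25. -0.  1. -0.  1.  1.  1.]
-2.0 [15. -1.  1. -0.  1.  0.  1.]
-1.5 [9. 0. 1. 1. 1. 1. 1.]
-1.0 [6. 2. 1. 2. 1. 1. 1.]
-0.5 [4. 3. 3. 3. 2. 1. 2.]
-0.0 [16. 12. 10.  7.  7.  6.  5.]
0.5 [34. 29. 27. 15. 14. 13. 15.]
1.0 [57. 51. 51. 31. 25. 24. 28.]
1.5 [76. 73. 75. 55. 39. 39. 47.]
2.0 [89. 88. 88. 81. 53. 53. 66.]
2.5 [94. 93. 94. 91. 71. 66. 85.]
3.0 [95. 94. 96. 93. 86. 83. 94.]
pred edge offset [1.54 1.44] edge z [67.73 67.81]
```

View pics/z16.png

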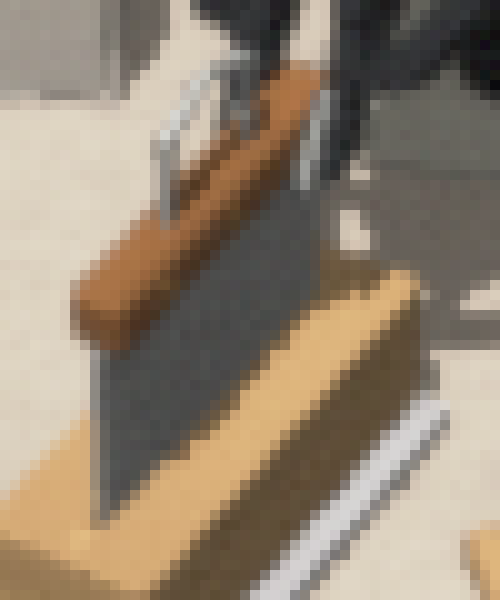

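View pics/z16t.png

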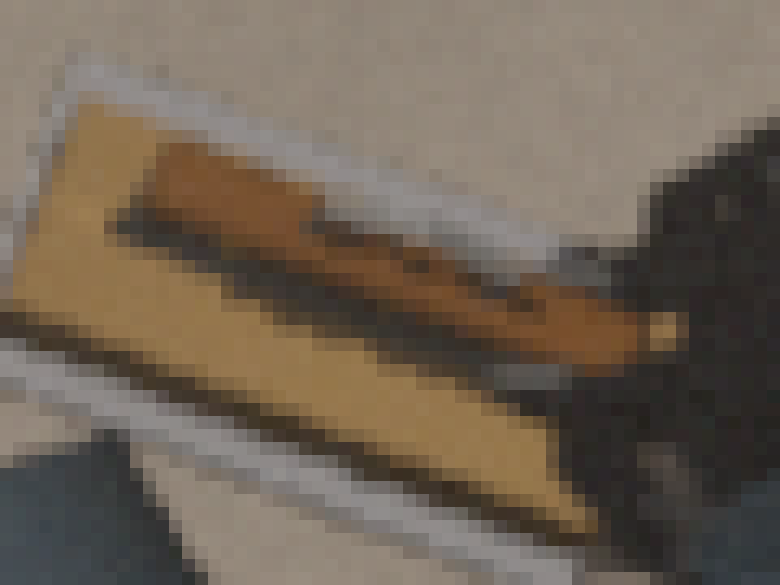

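```bash
python3 - <<'E'
from h import *
a=np.array((259.17,166.77));b=np.array((280.8,142.84));L=np.linalg.norm(b-a);d=(b-a)/L;n=np.array([-d[1],d[0]])
print('px/mm',L/143)
ts=np.arange(-5,4.1,.5)
for k in (0,12,14,16):
    im=cv2.imread(f'pics/side{k}.png').astype(np.float32);c=im[...,2]-im[...,0];s=im.sum(2)
    for w in(-.5,0,.5):
        P=(a+ts[:,None]*d+w*n).astype(np.float32)[None]
        print(k,w,cv2.remap(c,P[...,0],P[...,1],cv2.INTER_LINEAR)[0].round().astype(int),cv2.remap(s,P[...,0],P[...,1],cv2.INTER_LINEAR)[0].round().astype(int))
print(ts)
E
```

```text
px/mm 0.22557209883689266
0 -0.5 [87 93 95 95 95 96 97 96 92 83 76 71 68 65 64 66 65 65 66] [455 483 494 503 509 511 514 509 486 434 396 371 362 353 351 358 356 357
 358]
0 0 [85 93 95 95 95 96 96 96 89 76 69 65 56 57 59 55 58 58 54] [442 482 496 506 514 514 520 514 468 402 367 349 304 314 320 303 322 323
 303]
0 0.5 [82 89 94 95 94 95 95 96 92 81 71 64 62 60 61 61 64 62 59] [427 466 494 504 508 512 512 505 477 423 381 353 337 326 330 329 347 342
 326]
12 -0.5 [89 94 97 97 97 96 96 96 91 73 53 36 25 14  8  7  3  2  3] [475 504 509 513 522 531 534 527 506 464 426 391 350 303 270 263 249 242
 240]
12 0 [86 94 96 97 97 96 96 95 84 64 47 34 18 17 17 12 12 12  9] [460 506 516 520 526 531 538 532 494 444 402 364 318 301 292 270 270 268
 257]
12 0.5 [83 90 95 96 96 95 96 95 88 70 50 34 32 34 34 32 33 30 26] [441 486 516 521 523 530 530 523 500 450 392 346 341 345 335 323 322 315
 307]
14 -0.5 [90 95 96 96 96 96 96 96 92 79 62 46 34 21 12 11  6  3  4] [477 503 513 520 523 526 529 523 500 454 414 382 365 340 316 295 268 253
 253]
14 0 [87 95 96 97 97 96 96 95 86 71 57 43 24 19 17 12 13 12  9] [458 499 514 520 526 529 534 528 488 431 396 376 333 321 307 277 274 276
 268]
14 0.5 [84 91 96 96 96 96 96 94 88 75 61 46 37 31 29 30 33 30 26] [441 481 512 518 521 529 528 521 496 451 416 388 364 335 320 315 322 318
 313]
16 -0.5 [89 95 97 96 96 96 96 96 94 80 62 45 35 22 14 11  6  4  5] [472 498 508 518 527 533 534 522 494 451 416 388 368 340 312 291 264 249
 247]
16 0 [86 95 96 95 95 95 95 95 88 72 58 44 25 22 20 13 13 14 12] [458 498 512 522 531 533 537 530 488 432 399 380 342 329 312 276 272 273
 262]
16 0.5 [83 91 95 95 95 95 95 95 90 77 63 48 41 38 37 33 33 31 29] [443 482 510 519 523 529 529 524 500 453 416 389 374 359 340 322 322 316
 309]
[-5.  -4.5 -4.  -3.5 -3.  -2.5 -2.  -1.5 -1.  -0.5  0.   0.5  1.   1.5
  2.   2.5  3.   3.5  4. ]
```

```bash
python3 - <<'E'
from h import *
def fitline(img,n,l0,l1,ch,level,t0,t1,w=3):
    im=cv2.imread(img).astype(np.float32);c=ch(*cv2.split(im))
    a,b=proj(n,scr([l0,l1]));L=np.linalg.norm(b-a);d=(b-a)/L;nn=np.array([-d[1],d[0]])
    ts=np.linspace(t0*L,t1*L,30);ws=np.arange(-w,w+.01,.1)
    P=(a+ts[:,None,None]*d+ws[None,:,None]*nn).astype(np.float32)
    v=cv2.remap(c,P[...,0],P[...,1],cv2.INTER_LINEAR)
    out=[]
    for i,row in enumerate(v):
        hi,lo=row.max(),row.min()
        k=np.where((row[:-1]-level)*(row[1:]-level)<=0)[0]
        out.append(ws[k[np.argmin(abs(ws[k]))]] if len(k) else np.nan)
    out=np.array(out);g=np.isfinite(out);f=np.polyfit(ts[g],out[g],1)
    print(n,'offsets',out[::3].round(2),'slope deg',np.degrees(f[0]),'resid',np.std(out[g]-np.polyval(f,ts[g])))
RB=lambda B,G,R:R-B
for y in(-12,12): fitline('pics/top16.png','top',[-11,70,y],[-11,-70,y],RB,40,.08,.72)
fitline('pics/side16.png','side',[-11,70,-12],[-11,-70,-12],RB,30,.08,.7)
fitline('pics/side16.png','side',[-2,70,-92],[-2,-70,-92],RB,18,.25,.7)
E
```

```text
top offsets [ 0.9  1.1  1.6  1.5 -2.1  2.   1.5 -2.1  2.   1.7] slope deg 2.0028355987969255 resid 1.135765563900136
top offsets [-0.8 -0.5 -0.7 -0.8 -0.7 -0.8 -0.7 -0.7 -0.8 -0.8] slope deg -0.24314087446254584 resid 0.1284821979678927
side offsets [-1.5 -1.7 -1.6 -1.7 -1.8 -1.9 -2.  -2.2 -1.8 -1.8] slope deg -0.9100246625998505 resid 0.1518016060473879
side offsets [-1.4 -1.3 -1.  -1.  -0.9 -0.9 -0.8 -0.8 -0.7 -0.8] slope deg 2.2215805006827125 resid 0.10059985701895088
```

Request:
{"fn": "step_arm", "kwargs": {"gripper": [-1,-1,-1,-1,-1,-1,-1,-1,-1,-1], "travel": [[0.05,0,-0.09],[0.06,0.06,-0.13],[0.06,0.13,-0.13],[0.06,0.13,-0.13],[0.05,0.13,-0.1],[0.04,0.13,-0.07],[0.02,0.13,-0.04],[0.01,0.13,-0.02],[0,0.13,0],[0,0.13,0]], "rot": [[0,0,0],[0,0,0],[0,0,0],[0,0,0],[0,0,0],[0,0,0],[0,0,0],[0,0,0],[0,0,0],[0,0,0]]}}

```text
time_s: 23.75
tool_pos: [476.8, -351.9, 164.9]
orientation: [0.798, 0.552, 0.199, -0.138]
wrist_force: [-3.2, -0.4, 3.9]
finger_gap: 21.4
```

```bash
python3 - <<'E'
from h import *
sent([0,.13,0],[0,0,0]); feel()
E
python3 look.py 17
```

```text
t 23.75 local err x,y,z 0.7054679125574517 0.6443430187499712 -0.6488642998111516 F local -2.871807147570622 -1.509473497572652 6.46943121931592 T local 0.37914255165237487 0.6675834808926131 0.4911353795767398 edge z 67.59439028016206 gap 21.404175179470247
yaw -20.656118779271964 roll 0.0002615408248881623
-3.5 [48.  1. -0.  1.  1.  1.  2.]
-3.0 [33. -0.  1.  1.  1.  0.  2.]
-2.5 [23.  1.  1.  1.  0.  1.  2.]
-2.0 [13.  2. -0.  2. -0.  2.  1.]
-1.5 [ 7.  2. -1.  1.  0.  1.  1.]
-1.0 [5. 2. 1. 1. 0. 1. 1.]
-0.5 [4. 4. 4. 3. 1. 1. 1.]
-0.0 [16. 16. 12.  9.  7.  7.  6.]
0.5 [35. 36. 30. 20. 16. 17. 16.]
1.0 [58. 63. 54. 38. 32. 32. 28.]
1.5 [77. 81. 77. 61. 55. 52. 46.]
2.0 [90. 90. 88. 83. 78. 74. 66.]
2.5 [96. 94. 93. 92. 91. 91. 84.]
3.0 [97. 95. 96. 95. 94. 95. 92.]
pred edge offset [1.37 1.28] edge z [67.61 67.58]
```

```bash
python3 - <<'E'
from h import *
t=[cv2.resize(cv2.imread(f'pics/side{k}.png')[138:172,254:290],None,fx=10.5,fy=16,interpolation=cv2.INTER_LANCZOS4) for k in(9,17)]
cv2.imwrite('pics/cmp17.png',np.hstack(t))
E
```

```text
(no output)
```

View pics/cmp17.png

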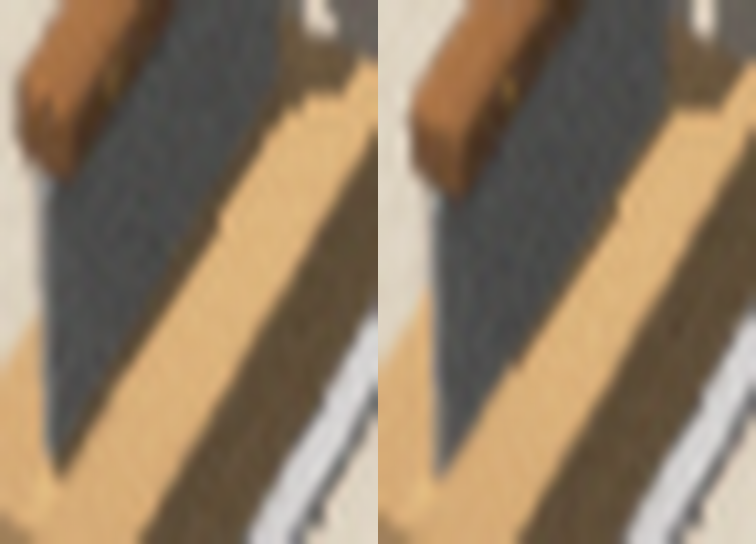

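Request:
{"fn": "step_arm", "kwargs": {"gripper": [-1,-1,-1,-1,-1,-1,-1,-1,-1,-1], "travel": [[0.05,-0.05,-0.09],[0.1,-0.1,-0.18],[0.14,-0.12,-0.26],[0,-0.12,-0.34],[-0.13,-0.12,-0.4],[-0.13,-0.12,-0.4],[-0.17,-0.12,-0.32],[-0.21,-0.12,-0.25],[-0.24,-0.12,-0.19],[-0.26,-0.12,-0.15]], "rot": [[0,0,0],[0,0,0],[0,0,0],[0,0,0],[0,0,0],[0,0,0],[0,0,0],[0,0,0],[0,0,0],[0,0,0]]}}

```text
time_s: 25.05
tool_pos: [474.8, -354.8, 165.3]
orientation: [0.798, 0.552, 0.199, -0.137]
wrist_force: [-2.0, -1.6, 2.6]
finger_gap: 21.3
```

```bash
python3 - <<'E'
from h import *
sent([-.26,-.12,-.15],[0,0,0]); feel()
E
python3 look.py 18
```

```text
t 25.05 local err x,y,z 0.981613118333837 0.23334877814943034 -0.34522743351286067 F local -1.2802227752461035 -2.2356601276283254 5.245616647594166 T local -0.12086433516920284 0.24950987338680347 0.17738320108365097 edge z 68.00134034602013 gap 21.295192934470144
yaw -20.66691207468302 roll 0.0010701675568402236
-3.5 [88.  6.  2.  1.  0. -0.  0.]
-3.0 [80.  1.  0.  1.  1. -1.  1.]
-2.5 [56.  0.  0.  0.  1.  0.  2.]
-2.0 [32. -1.  0.  1. -0.  2.  2.]
-1.5 [18. -1.  0.  1. -0.  2.  1.]
-1.0 [12.  1.  1.  1.  1.  2.  1.]
-0.5 [6. 2. 3. 2. 2. 3. 1.]
-0.0 [16. 12.  9.  7.  6.  6.  5.]
0.5 [34. 28. 25. 14. 13. 12. 15.]
1.0 [57. 50. 51. 24. 25. 23. 28.]
1.5 [75. 72. 76. 39. 40. 38. 47.]
2.0 [89. 86. 88. 57. 53. 52. 67.]
2.5 [95. 93. 93. 76. 70. 65. 86.]
3.0 [95. 95. 95. 89. 85. 83. 93.]
pred edge offset [1.54 1.44] edge z [67.95 68.  ]
```

View pics/z18.png

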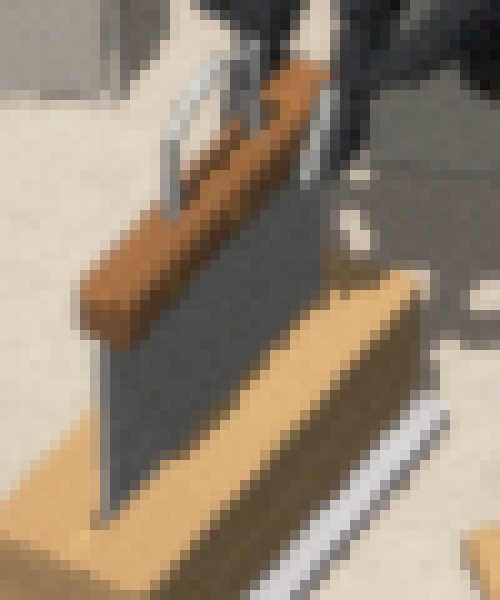

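```bash
python3 - <<'E'
from h import *
a=np.array((259.17,166.77));b=np.array((280.8,142.84));L=np.linalg.norm(b-a);d=(b-a)/L;n=np.array([-d[1],d[0]])
ts=np.arange(-2.5,4.1,.5);print(ts)
for k in (0,12,16,18):
    im=cv2.imread(f'pics/side{k}.png').astype(np.float32);c=im[...,2]-im[...,0]
    for w in(-1,-.5,0,.5):
        P=(a+ts[:,None]*d+w*n).astype(np.float32)[None]
        print(k,w,cv2.remap(c,P[...,0],P[...,1],cv2.INTER_LINEAR)[0].round().astype(int))
# far end: along line just above edge
ts=np.arange(28,36,.5);print(ts)
for k in (12,16,18):
    im=cv2.imread(f'pics/side{k}.png').astype(np.float32);c=im[...,2]-im[...,0]
    for w in(-2.5,-1,-.5,0):
        P=(a+ts[:,None]*d+w*n).astype(np.float32)[None]
        print(k,w,cv2.remap(c,P[...,0],P[...,1],cv2.INTER_LINEAR)[0].round().astype(int))
E
```

```text
[-2.5 -2.  -1.5 -1.  -0.5  0.   0.5  1.   1.5  2.   2.5  3.   3.5  4. ]
0 -1 [95 96 95 94 92 85 83 83 79 78 82 80 80 83]
0 -0.5 [96 97 96 92 83 76 71 68 65 64 66 65 65 66]
0 0 [96 96 96 89 76 69 65 56 57 59 55 58 58 54]
0 0.5 [95 95 96 92 81 71 64 62 60 61 61 64 62 59]
12 -1 [96 96 95 95 89 70 50 32 21 11  4  2  0  1]
12 -0.5 [96 96 96 91 73 53 36 25 14  8  7  3  2  3]
12 0 [96 96 95 84 64 47 34 18 17 17 12 12 12  9]
12 0.5 [95 96 95 88 70 50 34 32 34 34 32 33 30 26]
16 -1 [96 96 96 96 91 74 60 49 36 21 10  6  3  1]
16 -0.5 [96 96 96 94 80 62 45 35 22 14 11  6  4  5]
16 0 [95 95 95 88 72 58 44 25 22 20 13 13 14 12]
16 0.5 [95 95 95 90 77 63 48 41 38 37 33 33 31 29]
18 -1 [96 96 96 96 94 85 81 77 59 37 21 14  7  2]
18 -0.5 [97 96 96 94 84 75 66 50 32 20 15  9  5  5]
18 0 [97 96 95 89 76 66 54 29 23 20 12 13 15 12]
18 0.5 [98 97 95 91 80 68 53 41 32 30 28 32 31 29]
[28.  28.5 29.  29.5 30.  30.5 31.  31.5 32.  32.5 33.  33.5 34.  34.5
 35.  35.5]
12 -2.5 [ 1  2  2  2  3  3  2  1  0  1  3  3  5 11 17 18]
12 -1 [ 1  1  1  0  1  2  3  3  2  5 13 20 26 33 42 39]
12 -0.5 [ 3  3  3  3  2  2  4  4  7 13 20 26 33 40 43 41]
12 0 [ 5  8  8  5  7  6  5 11 14 20 27 34 41 43 44 43]
16 -2.5 [ 2  1  1  1  1  0  0  1  1  2  2  2  4  7 11 14]
16 -1 [ 2  1  1  2  2  2  2  1  0  2  8 13 20 28 36 36]
16 -0.5 [ 2  2  2  3  3  3  2  0  3  7 12 20 30 39 41 41]
16 0 [ 5  7  7  5  7  5  2  6  8 13 22 30 40 42 43 43]
18 -2.5 [ 1  1  0  0  1  1  0  0  0 -1  0  0  1  3  4  6]
18 -1 [ 1  1  2  2  1  0  0  1  2  3  3  5 11 19 26 28]
18 -0.5 [ 2  3  4  3  2  2  2  2  3  3  2 10 20 28 33 35]
18 0 [ 3  6  7  5  6  5  4  6  5  5 12 20 29 34 38 41]
```

Request:
{"fn": "step_arm", "kwargs": {"gripper": [-1,-1,-1,-1,-1,-1,-1,-1,-1,-1], "travel": [[0.07,0,-0.13],[0.14,0,-0.26],[0.38,0.1,-0.13],[0.62,0.2,0],[0.62,0.2,0],[0.58,0.2,0.07],[0.55,0.2,0.13],[0.52,0.2,0.18],[0.5,0.2,0.22],[0.49,0.2,0.25]], "rot": [[0,0,0],[0,0,0],[0,0,0],[0,0,0],[0,0,0],[0,0,0],[0,0,0],[0,0,0],[0,0,0],[0,0,0]]}}

```text
time_s: 26.35
tool_pos: [478.5, -350.2, 164.9]
orientation: [0.798, 0.552, 0.199, -0.137]
wrist_force: [-0.2, 0.6, -2.1]
finger_gap: 21.7
```

```bash
python3 - <<'E'
from h import *
sent([.49,.2,.25],[0,0,0]); feel()
E
python3 look.py 19
```

```text
t 26.35 local err x,y,z 0.8989242978153014 0.3586920844244483 -0.8740154415289396 F local -0.451582986436564 0.49323756805995767 0.5196541286245462 T local -0.603422606708241 0.039475506215159356 0.024474200446482096 edge z 67.56674254461703 gap 21.659215869883205
yaw -20.66989458863901 roll 0.0005991795540118139
-3.5 [24.  2.  2.  1. -1.  0. -0.]
-3.0 [13.  1.  3.  2. -1. -0.  0.]
-2.5 [ 9.  0.  1.  2. -0. -1.  1.]
-2.0 [ 5.  0. -1.  2.  1. -1.  1.]
-1.5 [ 2.  0. -0.  3.  1.  0.  0.]
-1.0 [3. 2. 1. 3. 2. 2. 1.]
-0.5 [4. 7. 3. 3. 4. 3. 4.]
-0.0 [21. 22. 10.  9.  9. 13. 12.]
0.5 [44. 44. 25. 20. 20. 27. 26.]
1.0 [70. 68. 45. 38. 37. 47. 42.]
1.5 [83. 84. 70. 61. 57. 67. 58.]
2.0 [92. 92. 87. 82. 77. 85. 75.]
2.5 [95. 95. 94. 92. 90. 94. 90.]
3.0 [96. 96. 96. 96. 95. 95. 96.]
pred edge offset [1.13 1.05] edge z [67.51 67.53]
```

View pics/z19.png

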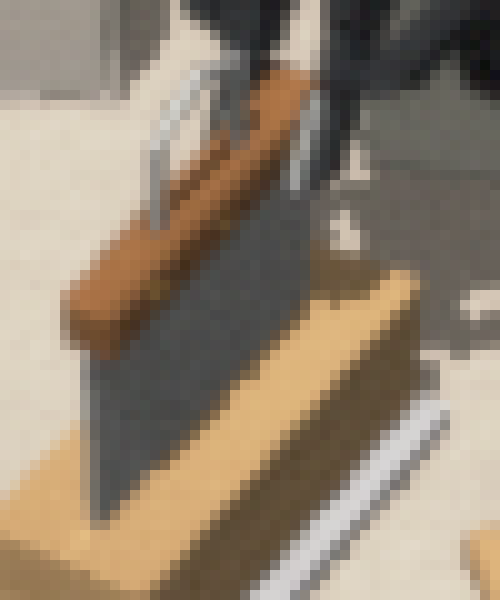

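Request:
{"fn": "step_arm", "kwargs": {"gripper": [-1,-1,-1,-1,-1,-1,-1,-1,-1,-1], "travel": [[-0.02,0,0.03],[-0.03,0,0.06],[-0.05,0,0.09],[-0.06,0,0.12],[-0.08,0,0.15],[-0.09,0,0.18],[-0.11,0,0.21],[-0.13,0,0.24],[-0.14,0,0.265],[-0.14,0,0.265]], "rot": [[0,0,0],[0,0,0],[0,0,0],[0,0,0],[0,0,0],[0,0,0],[0,0,0],[0,0,0],[0,0,0],[0,0,0]]}}

```text
time_s: 27.65
tool_pos: [478.6, -350.2, 161.9]
orientation: [0.798, 0.552, 0.199, -0.137]
wrist_force: [-1.2, -1.7, -0.2]
finger_gap: 21.7
```

```bash
python3 - <<'E'
from h import *
sent([-.14,0,.265],[0,0,0]); feel()
E
```

```text
t 27.65 local err x,y,z 0.940605905489568 0.4035836332864066 -0.8719626210877891 F local -0.4985890499733139 -1.9767944177260919 2.376631556727193 T local -0.7383787924630927 0.006445096554671792 -0.0012815505528107323 edge z 64.57173289686321 gap 21.690510346187956
```

Request:
{"fn": "step_arm", "kwargs": {"gripper": [-1,-1,-1,-1,-1,-1,-1,-1,-1,-1], "travel": [[-0.05,0,-0.02],[-0.09,0,-0.05],[-0.12,0,0.01],[-0.15,0,0.07],[-0.18,0,0.13],[-0.21,0,0.19],[-0.24,0,0.25],[-0.28,0,0.32],[-0.32,0,0.39],[-0.32,0,0.39]], "rot": [[0,0,0],[0,0,0],[0,0,0],[0,0,0],[0,0,0],[0,0,0],[0,0,0],[0,0,0],[0,0,0],[0,0,0]]}}

```text
time_s: 28.9
tool_pos: [478.2, -350.9, 156.8]
orientation: [0.798, 0.552, 0.199, -0.138]
wrist_force: [-0.4, 0.4, -2.4]
finger_gap: 21.4
```

```bash
python3 - <<'E'
from h import *
sent([-.32,0,.39],[0,0,0]); feel()
E
```

```text
t 28.9 local err x,y,z 0.8499544367347314 0.5564767961813256 -0.9751453045732603 F local -0.48652825220726426 0.19230458213783094 0.16158684783960497 T local -0.5476990145328565 0.010796916843172993 -0.0263734267600808 edge z 59.52206480840573 gap 21.360691691458108
```

Request:
{"fn": "step_arm", "kwargs": {"gripper": [-1,-1,-1,-1,-1,-1,-1,-1,-1,-1], "travel": [[-0.07,0,0.13],[-0.14,0,0.26],[-0.21,0,0.4],[-0.28,0,0.53],[-0.35,0,0.66],[-0.42,0,0.79],[-0.49,0,0.93],[-0.56,0,1.06],[-0.63,0,1.19],[-0.7,0,1.32]], "rot": [[0,0,0],[0,0,0],[0,0,0],[0,0,0],[0,0,0],[0,0,0],[0,0,0],[0,0,0],[0,0,0],[0,0,0]]}}

```text
time_s: 30.15
tool_pos: [478.3, -351.0, 141.9]
orientation: [0.798, 0.552, 0.199, -0.137]
wrist_force: [-0.1, 0.1, -2.7]
finger_gap: 21.6
```

```bash
python3 - <<'E'
from h import *
sent([-.7,0,1.32],[0,0,0]); feel()
E
```

```text
t 30.15 local err x,y,z 0.9266961080377065 0.526964159025601 -0.945317016189108 F local -0.08585615622376529 0.07790745099358337 -0.11589743140872732 T local -0.5444415474060753 0.04329855706413374 -0.04265593360487877 edge z 44.610711887127366 gap 21.627779903515197
```

Sliding freely; continuing.

Request:
{"fn": "step_arm", "kwargs": {"gripper": [-1,-1,-1,-1,-1,-1,-1,-1,-1,-1], "travel": [[-0.07,0,0.13],[-0.14,0,0.26],[-0.21,0,0.4],[-0.28,0,0.53],[-0.35,0,0.66],[-0.42,0,0.79],[-0.49,0,0.93],[-0.56,0,1.06],[-0.63,0,1.19],[-0.7,0,1.32]], "rot": [[0,0,0],[0,0,0],[0,0,0],[0,0,0],[0,0,0],[0,0,0],[0,0,0],[0,0,0],[0,0,0],[0,0,0]]}}

```text
time_s: 31.4
tool_pos: [478.3, -350.9, 127.0]
orientation: [0.798, 0.552, 0.199, -0.137]
wrist_force: [0.1, -0.0, -1.9]
finger_gap: 21.8
```

```bash
python3 - <<'E'
from h import *
sent([-.7,0,1.32],[0,0,0]); feel()
E
```

```text
t 31.4 local err x,y,z 0.948654824584742 0.5215579310835485 -0.9640566677722688 F local 0.08404963494473923 -0.0034162990529579516 0.6858384705391334 T local -0.5091253753760109 -0.004205739853479273 -0.021394176055143176 edge z 29.650791025881702 gap 21.786612248625165
```

Now 13 mm more (calc. 16.7; floor expected about 13.3).

Request:
{"fn": "step_arm", "kwargs": {"gripper": [-1,-1,-1,-1,-1,-1,-1,-1,-1,-1], "travel": [[-0.07,0,0.13],[-0.14,0,0.26],[-0.21,0,0.4],[-0.28,0,0.53],[-0.35,0,0.66],[-0.42,0,0.79],[-0.49,0,0.93],[-0.55,0,1.04],[-0.61,0,1.15],[-0.61,0,1.15]], "rot": [[0,0,0],[0,0,0],[0,0,0],[0,0,0],[0,0,0],[0,0,0],[0,0,0],[0,0,0],[0,0,0],[0,0,0]]}}

```text
time_s: 32.65
tool_pos: [478.2, -350.9, 113.9]
orientation: [0.798, 0.552, 0.199, -0.138]
wrist_force: [0.7, 0.7, -3.3]
finger_gap: 21.2
```

```bash
python3 - <<'E'
from h import *
sent([-.61,0,1.15],[0,0,0]); feel()
E
```

```text
t 32.65 local err x,y,z 0.9207656734437777 0.5408552205758432 -0.9962768879877757 F local 0.38227244228397494 0.8603896507263441 -0.6592816681323317 T local -0.5647562948631348 0.022050299656067945 0.0013980679526744352 edge z 16.600920387606706 gap 21.22664376433775
```

Request:
{"fn": "step_arm", "kwargs": {"gripper": [-1,-1,-1,-1,-1,-1,-1,-1,-1,-1], "travel": [[-0.01,0,0.02],[-0.02,0,0.04],[-0.03,0,0.06],[-0.04,0,0.08],[-0.05,0,0.1],[-0.06,0,0.12],[-0.07,0,0.14],[-0.09,0,0.16],[-0.1,0,0.18],[-0.1,0,0.18]], "rot": [[0,0,0],[0,0,0],[0,0,0],[0,0,0],[0,0,0],[0,0,0],[0,0,0],[0,0,0],[0,0,0],[0,0,0]]}}

```text
time_s: 33.9
tool_pos: [478.2, -350.9, 111.9]
orientation: [0.798, 0.552, 0.199, -0.137]
wrist_force: [-0.3, 0.1, -2.4]
finger_gap: 21.2
```

```bash
python3 - <<'E'
from h import *
sent([-.1,0,.18],[0,0,0]); feel()
E
```

```text
t 33.9 local err x,y,z 0.9435718882234286 0.5313117213361926 -0.9447528625330648 F local -0.26090227207986716 -0.035859529371182156 0.16199028044201702 T local -0.5235907751159457 -0.045851752778478194 -0.06137640709029861 edge z 14.593643322502146 gap 21.24011515779476
```

Request:
{"fn": "step_arm", "kwargs": {"gripper": [-1,-1,-1,-1,-1,-1,-1,-1,-1,-1], "travel": [[-0.01,0,0.02],[-0.02,0,0.03],[-0.02,0,0.04],[-0.03,0,0.05],[-0.03,0,0.06],[-0.04,0,0.08],[-0.05,0,0.1],[-0.06,0,0.11],[-0.06,0,0.12],[-0.06,0,0.12]], "rot": [[0,0,0],[0,0,0],[0,0,0],[0,0,0],[0,0,0],[0,0,0],[0,0,0],[0,0,0],[0,0,0],[0,0,0]]}}

```text
time_s: 35.15
tool_pos: [478.3, -351.1, 110.8]
orientation: [0.798, 0.552, 0.199, -0.137]
wrist_force: [-0.9, -1.3, -0.7]
finger_gap: 21.2
```

```bash
python3 - <<'E'
from h import *
sent([-.06,0,.12],[0,0,0]); feel()
E
```

```text
t 35.15 local err x,y,z 1.0068749922132232 0.3685913661227696 -0.7057149156215274 F local -0.4226868960669017 -1.522019697387518 1.8660439196926482 T local -0.41073723161250947 0.06995817342946081 0.10418584065385351 edge z 13.491485899928591 gap 21.154628314335174
```

Request:
{"fn": "step_arm", "kwargs": {"gripper": [-1,-1,-1,-1,-1,-1,-1,-1,-1,-1], "travel": [[-0.01,0,0.01],[-0.01,0,0.02],[-0.02,0,0.03],[-0.02,0,0.04],[-0.03,0,0.05],[-0.03,0,0.06],[-0.04,0,0.07],[-0.04,0,0.07],[-0.04,0,0.07],[-0.04,0,0.07]], "rot": [[0,0,0],[0,0,0],[0,0,0],[0,0,0],[0,0,0],[0,0,0],[0,0,0],[0,0,0],[0,0,0],[0,0,0]]}}

```text
time_s: 36.4
tool_pos: [478.3, -351.4, 110.3]
orientation: [0.798, 0.552, 0.199, -0.137]
wrist_force: [-3.0, -4.3, 5.6]
finger_gap: 21.4
```

```bash
python3 - <<'E'
from h import *
sent([-.04,0,.07],[0,0,0]); feel()
snap(30,(230,90,330,200),(280,130,400,240),3.2)
E
```

```text
t 36.4 local err x,y,z 1.1228826153771378 0.09099877252724653 -0.4326399664392966 F local -1.235637655972913 -5.079650618021367 8.178005193447213 T local -0.1383477214009738 0.30903143066469313 0.2475369249861409 edge z 12.958692865412033 gap 21.396768350506076
```

View pics/c30.png

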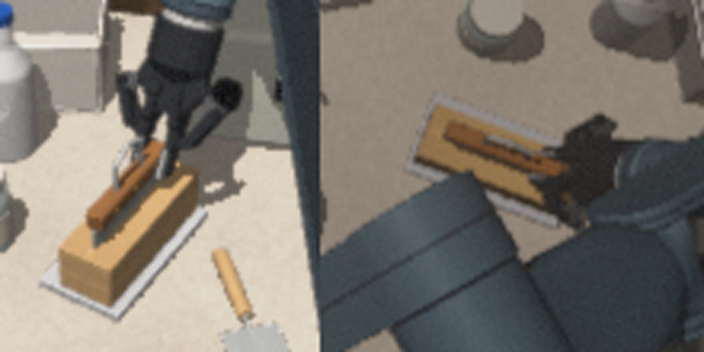

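Request:
{"fn": "step_arm", "kwargs": {"gripper": [-1,-1,-1,-1,-1,-1,-1,-1,-1,-1], "travel": [[0,0,0],[0,0,0],[0,0,0],[0,0,0],[-0.01,0,0.01],[-0.02,0,0.03],[-0.03,0,0.04],[-0.03,0,0.05],[-0.03,0,0.05],[-0.03,0,0.05]], "rot": [[0,0.1,0],[0,0.3,0],[0,0.4,0],[0,0.6,0],[0,0.6,0],[0,0.6,0],[0,0.6,0],[0,0.6,0],[0,0.6,0],[0,0.6,0]]}}

```text
time_s: 37.75
tool_pos: [478.3, -351.4, 109.6]
orientation: [0.797, 0.551, 0.203, -0.14]
wrist_force: [-3.6, -3.9, 5.5]
finger_gap: 21.6
```

```bash
python3 - <<'E'
from h import *
sent([-.03,0,.05],[0,.6,0]); feel()
E
```

```text
t 37.75 local err x,y,z 1.1542022098240317 0.11102563698966728 -0.5394972497216912 F local -2.008615521320391 -4.948515315743028 8.064732293787793 T local -0.49786667398535045 0.2985840630909931 0.1508533230737805 edge z 12.269500160011702 gap 21.568828620008997
```

Request:
{"fn": "step_arm", "kwargs": {"gripper": [-1,-1,-1,-0.6,-0.5,-0.4,-0.3,-0.2,-0.1,0], "travel": [[0.01,0,-0.02],[0.02,0,-0.04],[0.02,0,-0.04],[0.02,0,-0.04],[0.02,0,-0.04],[0.02,0,-0.04],[0.02,0,-0.04],[0.02,0,-0.04],[0.02,0,-0.04],[0.02,0,-0.04]], "rot": [[0,0,0],[0,0,0],[0,0,0],[0,0,0],[0,0,0],[0,0,0],[0,0,0],[0,0,0],[0,0,0],[0,0,0]]}}

```text
time_s: 39.0
tool_pos: [478.3, -350.9, 109.6]
orientation: [0.797, 0.551, 0.203, -0.14]
wrist_force: [-0.2, -0.1, -0.2]
finger_gap: 43.0
```

```bash
python3 - <<'E'
from h import *
sent([.02,0,-.04],[0,0,0]); feel()
snap(31,(230,90,330,200),(280,130,400,240),3.2)
E
```

```text
t 39.0 local err x,y,z 0.9809656189617433 0.598275021891026 -0.9062061166594759 F local -0.19339884223445658 -0.18358958780155266 2.397768473025183 T local -0.20752244436984588 -0.027945062788566455 0.004334912730259272 edge z 12.349711398058105 gap 42.96762804871708
```

View pics/c31.png

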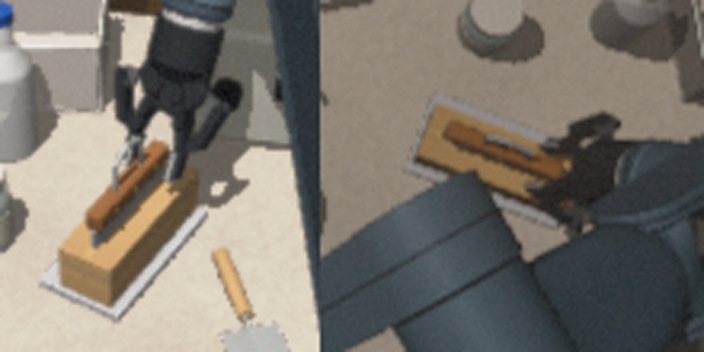

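Request:
{"fn": "step_arm", "kwargs": {"gripper": [0.1,0.2,0.3,0.3,0.3,0.3,0.3,0.3,0.3,0.3], "travel": [[0,0,0],[0,0,-0.5],[0,0,-1.5],[0,0,-3],[0,0,-4.5],[0,0,-6],[0,0,-8],[0,0,-10],[0,0,-12],[0,0,-14]], "rot": [[0,0,0],[0,0,0],[0,0,0],[0,0,0],[0,0,0],[0,0,0],[0,0,0],[0,0,0],[0,0,0],[0,0,0]]}}

```text
time_s: 40.35
tool_pos: [454.2, -414.3, 233.9]
orientation: [0.797, 0.551, 0.203, -0.14]
wrist_force: [0.6, 0.1, 0.1]
finger_gap: 55.4
```

```bash
python3 - <<'E'
from h import *
sent([0,0,-14],[0,0,0]); feel()
snap(32,(220,100,320,200),(290,130,390,230),3.9)
im=[cv2.imread(f'pics/{n}32.png')[:270,100:400] for n in('side','top')]
cv2.imwrite('pics/w32.png',cv2.resize(np.hstack(im),None,fx=1.3,fy=1.3))
E
```

```text
t 40.35 local err x,y,z 0.6753906720410134 -0.12127847525614877 0.4733863503431621 F local 0.5326927958353755 0.2830340076682665 2.6990268675284286 T local -0.2203900905038841 -0.05573637144659753 -0.006601822544925364 edge z 136.60053506183104 gap 55.4474537444424
```

View pics/c32.png

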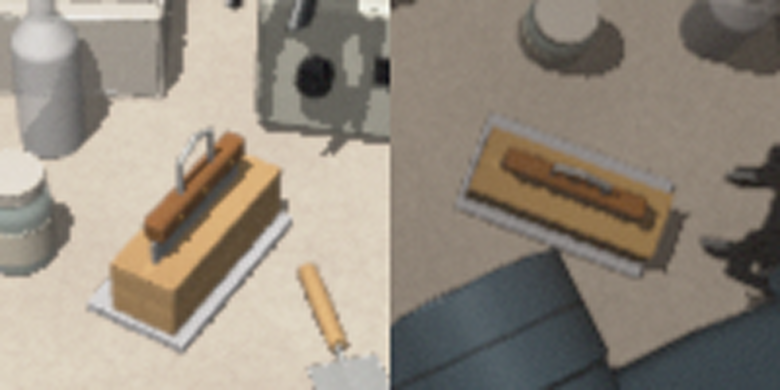

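View pics/w32.png

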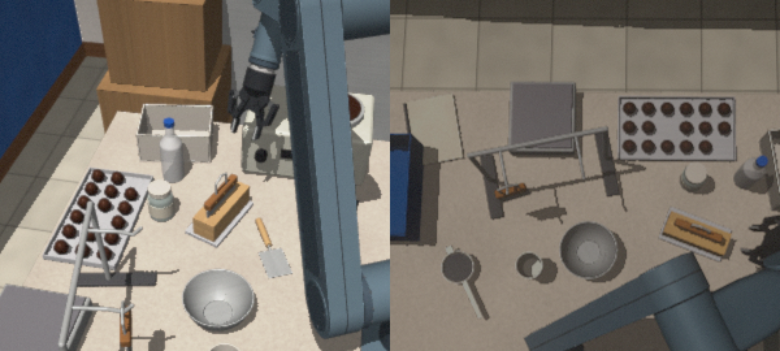

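```bash
python3 - <<'E'
from h import *
S=lambda u,v:np.array([220+(u+.5)/3.9-.5,100+(v+.5)/3.9-.5]); T=lambda u,v:np.array([290+(u-390+.5)/3.9-.5,130+(v+.5)/3.9-.5])
print(tri(S(147,208),T(510,150)),tri(S(222,133),T(648,198)))
E
```

```text
(array([ 526.  , -233.98,  138.29]), np.float64(0.2501955961218698)) (array([ 486.17, -365.26,  116.77]), np.float64(0.2057620245519729))
```

```bash
python3 - <<'E'
from h import *
# model seated: centre of slot, local axes; draw outline with side/top biases estimated from slot line
a=np.radians(-20.77);xd=np.array([np.cos(a),np.sin(a),0]);yd=np.array([-np.sin(a),np.cos(a),0])
out=[]
for n,c,(x0,y0,x1,y1) in(('side',(496.4,-305.7),(235,105,300,195)),('top',(499.6,-301.65),(305,150,370,200))):
    im=cv2.imread(f'pics/{n}32.png')[y0:y1,x0:x1];k=6 if n=='side' else 6;im=cv2.resize(im,None,fx=k,fy=k,interpolation=cv2.INTER_CUBIC)
    im2=im.copy()
    for z in(95,119):
        q=np.array([[*c,z]+x*xd+y*yd for x,y in((11,70),(-11,70),(-11,-70),(11,-70))]);q=((proj(n,q)-[x0,y0]+.5)*k).astype(int)
        cv2.polylines(im2,[q],True,(0,0,255) if z==119 else (255,0,0),1)
    out.append(cv2.copyMakeBorder(np.hstack([im2]),0,540-im.shape[0],0,0,cv2.BORDER_CONSTANT))
cv2.imwrite('pics/ov.png',np.hstack(out))
E
```

```text
(no output)
```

View pics/ov.png

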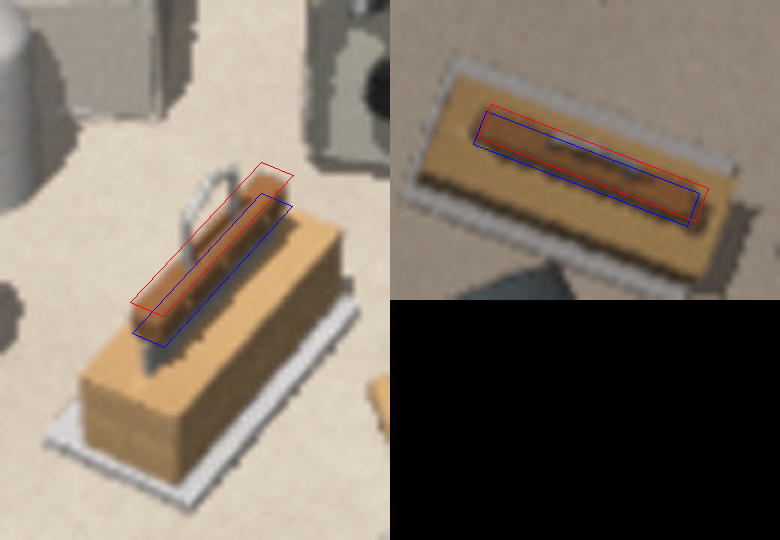

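```bash
python3 -c "
from bench import ctrl
print(ctrl.sense()['time_s'],ctrl.job_done())"
```

```text
the job is handed in; nothing more can be done
40.45 None
```

The wide scraper is off its hook and standing blade down in the slot of the wooden block, released. I handed the job in at 40.45 s; no verdict was reported.

**What I did:** I gripped the wide scraper by the end of its handle with the gripper leaning outwards, lifted it about 29 mm, drew it past the hook tip and carried it over the block. I found the slot from the camera pictures and by light touches on the wood, at most about 8 N. I then lowered the blade, and it slid down the slot with almost no resistance. I levelled it against the floor, eased off, opened the fingers and backed away.

**What the last checks showed:**
- **Seating:** The blade stopped about 55 mm below the wood's top, which matches the slot depth. The contact was spread near the middle of the blade. An outline of the fully seated scraper fits the side picture well, with the handle level; in the top picture it is a rougher match.
- **Surroundings:** The narrow scraper is still on its hook and nothing else in view appears to have moved. The sieve, cup and bowl are all where they were. The gripper is clear of everything and its wrist force is near zero.

**What failed or disagreed:**
- **Finding the slot:** The two cameras put the slot about 5 mm apart, so my first tries rested lightly on the wood beside it and I shifted one sideways correction the wrong way before finding it.
- **Handle height:** A quick two-view estimate of the handle's top gave 138 mm at one end and 117 mm at the other, against 119 mm expected. I put this down to hard-to-read corners and trusted the contact and the outline instead.

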